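Put the returned pile back in its display trays

TASK

A customer has left a pile of four boxed goods on the shop counter. Take the pile apart one piece at a time from the top down, and put each piece straight back in the empty display tray made to its shape and size, lying flat on the tray's floor inside the rim. Set each down gently, drop nothing, and do not bump the alarm clock or the watch on its stand.

Things in the scene. Friction and masses are not known exactly. Their poses are not given: they have to be found in the camera images.
- carton: Small square white paper carton for a pocket puzzle, 46 x 46 mm and 40 mm high, about 80 g, top of the pile at the start (it rests on the tin). x and y along its sides. Origin: centre of the underside; z up.
- tin: Round steel tin with a lid, 66 mm across the lid (64 mm below it) and 32 mm high, about 150 g, third from the bottom of the pile (it rests on the card-game box). Origin: centre of the underside; z up.
- card_box: Off-white card-game box with a lift-off lid and a brown panel on top, 62 mm along its x, 95 mm along its y, 36 mm high, about 200 g, second from the bottom (it rests on the domino box). The lid stays on. Origin: centre of the underside; z up.
- domino_box: Long light wooden domino box, 56 mm along its x, 180 mm along its y, 34 mm high, about 340 g, bottom of the pile (it rests on the counter). Its lid stays shut. Origin: centre of the underside; z up.
- square_tray: The square display tray, inside 62 x 62 mm, sides along its x and y. Black plastic tray fixed to the counter, grey felt floor 3 mm above the counter, rim 3 mm thick with its top 10 mm above the counter; a sloping price-ticket strip 45 to 50 mm long stands up to 9 mm out from the middle of its +x side, no higher than the rim. Origin: centre of the underside, on the counter; z up.
- round_tray: The round display tray, inside 82 mm in diameter. Black plastic tray fixed to the counter, grey felt floor 3 mm above the counter, rim 3 mm thick with its top 10 mm above the counter; a sloping price-ticket strip 45 to 50 mm long stands up to 9 mm out from the middle of its +x side, no higher than the rim. Origin: centre of the underside, on the counter; z up.
- oblong_tray: The oblong display tray, inside 78 mm along its x and 111 mm along its y. Black plastic tray fixed to the counter, grey felt floor 3 mm above the counter, rim 3 mm thick with its top 10 mm above the counter; a sloping price-ticket strip 45 to 50 mm long stands up to 9 mm out from the middle of its +x side, no higher than the rim. Origin: centre of the underside, on the counter; z up.
- long_tray: The long narrow display tray, inside 72 mm along its x and 196 mm along its y. Black plastic tray fixed to the counter, grey felt floor 3 mm above the counter, rim 3 mm thick with its top 10 mm above the counter; a sloping price-ticket strip 45 to 50 mm long stands up to 9 mm out from the middle of its +x side, no higher than the rim. Origin: centre of the underside, on the counter; z up.
- alarm_clock: Bystander: white upright alarm clock, loose, 42 mm deep (x), 78 mm wide (y), 87 mm high, dial on its +x side. Origin: centre of the underside; z up.
- watch_stand: Bystander: wristwatch on a white display stand, loose, foot 60 x 55 mm, 72 mm high, watch dial on its +x side. Origin: centre of the underside; z up.

How it is judged (in metres and radians):
On the way, in this order (a step that is already met when the one before it is completed fails the run):
1. the small square carton lies flat in the square tray (angle between carton's own z axis and vertical below 0.06 rad and z of carton in the frame of square_tray below 0.006 m and x of carton in the frame of square_tray between -0.012 and 0.012 m and y of carton in the frame of square_tray between -0.012 and 0.012 m and linear speed of carton below 0.03 m/s and angular speed of carton below 0.3 rad/s), for 0.2 s.
2. the round tin lies flat in the round tray (angle between tin's own z axis and vertical below 0.06 rad and z of tin in the frame of round_tray below 0.006 m and x of tin in the frame of round_tray between -0.012 and 0.012 m and y of tin in the frame of round_tray between -0.012 and 0.012 m and linear speed of tin below 0.03 m/s and angular speed of tin below 0.3 rad/s), for 0.2 s.
3. the card-game box lies flat in the oblong tray (angle between card_box's own z axis and vertical below 0.06 rad and z of card_box in the frame of oblong_tray below 0.006 m and x of card_box in the frame of oblong_tray between -0.012 and 0.012 m and y of card_box in the frame of oblong_tray between -0.012 and 0.012 m and linear speed of card_box below 0.03 m/s and angular speed of card_box below 0.3 rad/s), for 0.2 s.
4. the domino box lies flat in the long tray (angle between domino_box's own z axis and vertical below 0.06 rad and z of domino_box in the frame of long_tray below 0.006 m and x of domino_box in the frame of long_tray between -0.012 and 0.012 m and y of domino_box in the frame of long_tray between -0.012 and 0.012 m and linear speed of domino_box below 0.03 m/s and angular speed of domino_box below 0.3 rad/s), for 0.2 s.
At the end, for the whole second after the job is handed in: Carton in the square tray, tin in the round, card-game box in the oblong, domino box in the long tray: each level (0.06 rad), underside less than 6 mm above the tray's underside, centre within 12 mm of the tray's centre along each tray axis, released and at rest (all of step 1 and all of step 2 and all of step 3 and all of step 4); the robot touches nothing.
It fails at once if one of the four pieces is dropped or falls (moves faster than 0.7 m/s with no finger touching it) ((linear speed of carton above 0.7 m/s and contact force between the fingers and carton below 0.05 N) or (linear speed of tin above 0.7 m/s and contact force between the fingers and tin below 0.05 N) or (linear speed of card_box above 0.7 m/s and contact force between the fingers and card_box below 0.05 N) or (linear speed of domino_box above 0.7 m/s and contact force between the fingers and domino_box below 0.05 N)).
It fails at once if the alarm clock is pushed more than 20 mm or tipped (distance of alarm_clock from where it was at the start of the episode above 0.02 m or angle between alarm_clock's own z axis and vertical above 0.25 rad).
It fails at once if the watch stand is pushed more than 20 mm or tipped (distance of watch_stand from where it was at the start of the episode above 0.02 m or angle between watch_stand's own z axis and vertical above 0.25 rad).
It also fails if it takes over 120 s, if anything falls off the work surface, if the arm or the gripper's body presses on something with over 40 N, if the wrist force passes 120 N, or if a joint passes its speed limit or range.

ROBOT

A 7-joint arm with a two-finger parallel gripper is mounted at the origin on the work surface. World frame = base frame: x ahead of the robot, y to its left, z up, the work surface at z = 0. Lengths are in mm, angles in rad, forces in N, time in s.
With the tool pointing down it reaches from about 425 to 875 mm from the base axis. Payload 8.4 kg.
Tool frame: the origin (TCP) lies on the centre line of the jaws, within the pads' length; the fingertips stand 14 mm ahead of it and the grasp point (between the pads) lies 5 mm behind it (ctrl.nose_length is the distance from the TCP to the fingertips, in mm); z points along the fingers, y is the direction in which the jaws open and shut (so a half turn about z gives the same grasp; the last joint's range is limited). The gripper opens to 87 mm and grips with 3 to 60 N. Pads are 19 mm wide; open, the fingers measure 117 mm over their backs; the gripper's body (75 mm by 190 mm) begins 51 mm behind the grasp point.
Start: joints at [-1.36, 0.333, 0.04, 1.465, -0.013, 1.343, -0.059], TCP at [198.166, 619.027, 236.546] pointing down, gripper open.
Joint ranges: [-2.58, 2.58], [-0.38, 2.09], [-1.3, 1.39], [0.25, 2.4], [-1.5, 4.64], [0.08, 2.09], [-2.65, 2.65]. Speed limits (rad/s): [2.22, 2.22, 2.79, 2.79, 3.14, 3.14, 3.14].

INTERFACE

Orientations are given as a rotation vector (axis times angle).
In Python, from plant import ctrl gives the robot as it stands.
- The arm moves only by the tool jog_arm, never from a script. Its argument "increments" is a list of rows, each a list of 2 entries, a list of its own where there are three numbers: the shift along the tool's x, y, z in cm, then the turn, a rotation vector about the tool's x, y, z in rad. A call has 1 to 20 rows; each row is the pose to reach, as a shift and turn from the pose commanded when the call began, along the tool's axes at that moment; what a row does not reach only later rows make up. A row lasts 1/10 s, in which the tool goes at most 50 mm and 8.59 degrees, less where a joint would pass 70% of its speed; a pose out of reach is approached as far as the arm can. A call with a gripper value outside its range is refused whole. "gripper" is the opening, from -1 (shut) to 1 (fully open), set as the call begins (left out, the last holds). The fingers move at their own pace and stop on an object; "squeeze" is the grip in N (left out, the last holds). Time passes only in rows, so rows that repeat a pose let the fingers close. It gives the time, the measured TCP pose, the force and the opening at its end, in the units of the state.
- ctrl.read_state(): the state, without advancing time (a new reading comes with each control period).
- ctrl.snapshot(name): name is "side" or "top" or "wrist"; returns a dict with "color" (420x560x3 uint8, blue, green, red), "vertical_fov" (degrees; the focal length in pixels is half the picture's height over the tangent of half this angle, whatever the lens; pixels are square), "cx", "cy" (the principal point, pixels), "k1" (the pictures are not rectified: a ray, as slopes to the right and down, at radius r is drawn at 1 + k1 r^2 times it, then the intrinsics apply), "view" (4x4, takes a point from world to camera coordinates). Camera axes: x right, y down, z forward; pixel columns grow to the right and rows downward; lengths in mm; the calibration is good to about 2 mm. A picture is of the moment at which its call begins. There is no depth.
- ctrl.job_done(): hands the job in, once; it reports no verdict.
Trained networks look in a picture, given as the dict that the camera call returned (one of the last four; its "shot" number tells which), for a name from the list of things; names that differ only in an ending like _2 or _b are one class to them, and where a whole thing is asked for, a point or a joint stands for the part that bears it (a point fixed in the world has none). Each returns a list of dicts, best first, with "conf" (0 to 1); they miss things now and then, are a little off and sometimes report something else, mostly with a low value. They report only what shows in the picture. A call takes as long as a camera call.
- ctrl.boxes_of(picture, target): "pixel" ([column, row] in pixels, amid what is visible of it).
- ctrl.pinpoint(picture, target): "pixel" ([column, row] in pixels: a listed point, or the origin of a listed thing).
The state is a dict: "time": time; "qpos": joint angles; "joint_velocities": joint speeds; "tau": joint torques, N m; "ee_pos": TCP position; "ee_rot": TCP orientation; "contact_force": force on the tool from outside, world axes, zero at the start; "torque": the same for the moment, N m; "finger_gap": finger opening in mm.
Only numpy, scipy, OpenCV 4.12 (cv2) and the standard library are available. Lean on these libraries where they do the work, as an engineer would, in place of code of your own. Each camera call takes 0.05 s, during which the arm holds its last target.

## Working session

There is one attempt and no reset: what is moved stays moved. The work goes in short steps, Python scripts to look and compute and a tool call to move; the robot and the scene stay as the last step left them, time stands still between calls to the robot, and variables do not carry over. Pictures are saved under pics/ and viewed, and the job is handed in when it is done.

Besides the shell and the picture viewer there is one more tool, called after "Request:" as a command line: name --argument value ..., lists and objects as JSON in quotes. jog_arm: Moves the arm, as the interface text tells. Its arguments: {"type":"object","properties":{"increments":{"type":"array","items":{"type":"array"}},"gripper":{"type":"number"},"squeeze":{"type":"number"}},"required":["increments"]}

```bash
ls; mkdir -p pics
cat > h.py <<'E'
import numpy as np, cv2
from plant import ctrl
from scipy.spatial.transform import Rotation as R
def snap(n,f=None):
    p=ctrl.snapshot(n)
    if f: cv2.imwrite('pics/'+f+'.png',np.array(p['color']))
    return p
def K(p):
    f=210/np.tan(np.radians(p['vertical_fov'])/2); return f
def proj(p,X):
    X=np.atleast_2d(X); V=np.array(p['view']); c=X@V[:3,:3].T+V[:3,3]
    s=c[:,:2]/c[:,2:]; r2=(s**2).sum(1,keepdims=True); s=s*(1+p['k1']*r2)
    return s*K(p)+[p['cx'],p['cy']]
def ray(p,px):
    f=K(p); d=(np.array(px)-[p['cx'],p['cy']])/f; s=d.copy()
    for _ in range(30): s=d/(1+p['k1']*(s@s))
    V=np.array(p['view']); Rm=V[:3,:3]; o=-Rm.T@V[:3,3]
    return o,Rm.T@np.array([s[0],s[1],1])
def onz(p,px,z):
    o,d=ray(p,px); return o+d*(z-o[2])/d[2]
E
python3 - <<'E'
from h import *
s=ctrl.read_state(); print({k:np.round(v,3) for k,v in s.items()})
P={}
for n in ['side','top','wrist']:
    p=snap(n,n+'0'); V=np.array(p['view']); print(n,p['vertical_fov'],p['k1'],p['cx'],p['cy'],-V[:3,:3].T@V[:3,3],V[2,:3])
    for t in 'carton tin card_box domino_box square_tray round_tray oblong_tray long_tray alarm_clock watch_stand'.split():
        for fn in ('pinpoint','boxes_of'):
            r=getattr(ctrl,fn)(p,t)
            print(t,fn,[(np.round(q['pixel']).tolist(),round(q['conf'],2), np.round(onz(p,q['pixel'],0)[:2]).tolist()) for q in r[:2]])
print(ctrl.read_state()['time'])
E
```

```text
pics
{'time': np.float64(0.0), 'qpos': array([-1.36 ,  0.334,  0.04 ,  1.466, -0.013,  1.343, -0.059]), 'joint_velocities': array([-0.001,  0.001, -0.001,  0.001, -0.001,  0.002,  0.001]), 'tau': array([-1.0000e-03, -6.5636e+01,  1.3350e+00, -4.0380e+01, -6.0000e-02,
        4.5000e-02,  0.0000e+00]), 'ee_pos': array([198.075, 618.609, 235.67 ]), 'ee_rot': array([-4.850e-01, -3.104e+00,  3.000e-03]), 'contact_force': array([0.203, 0.463, 0.135]), 'torque': array([-0.031, -0.023,  0.005]), 'finger_gap': np.float64(87.635)}
side 48.7246427030792 -0.06511427489347744 279.1062187850443 203.47835179079195 [ 176.79379431 -608.95833306  784.94121354] [ 0.41517694  0.60549374 -0.67897382]
carton pinpoint [([294.0, 320.0], 0.85, [489.0, -204.0])]
carton boxes_of [([294.0, 311.0], 0.82, [502.0, -188.0])]
tin pinpoint [([290.0, 325.0], 0.65, [476.0, -209.0])]
tin boxes_of [([294.0, 331.0], 0.94, [475.0, -224.0])]
card_box pinpoint [([292.0, 334.0], 0.56, [469.0, -227.0])]
card_box boxes_of [([295.0, 341.0], 0.91, [465.0, -242.0])]
domino_box pinpoint [([292.0, 349.0], 0.56, [451.0, -253.0])]
do
[... 2075 characters left out ...]
, 300.0], 0.31, [451.0, -256.0])]
watch_stand boxes_of [([220.0, 134.0], 0.75, [788.0, 120.0])]
wrist 62.67529811663955 -0.0070156701047691 275.8317634391777 210.26148004161533 [134.05864373 639.99300434 385.25670398] [ 0.23423693 -0.07414988 -0.96934765]
carton pinpoint []
carton boxes_of []
tin pinpoint []
tin boxes_of []
card_box pinpoint []
card_box boxes_of []
domino_box pinpoint []
domino_box boxes_of []
square_tray pinpoint []
square_tray boxes_of []
round_tray pinpoint []
round_tray boxes_of []
oblong_tray pinpoint []
oblong_tray boxes_of []
long_tray pinpoint []
long_tray boxes_of []
alarm_clock pinpoint []
alarm_clock boxes_of []
watch_stand pinpoint []
watch_stand boxes_of []
3.15
```

View images.

View pics/side0.png

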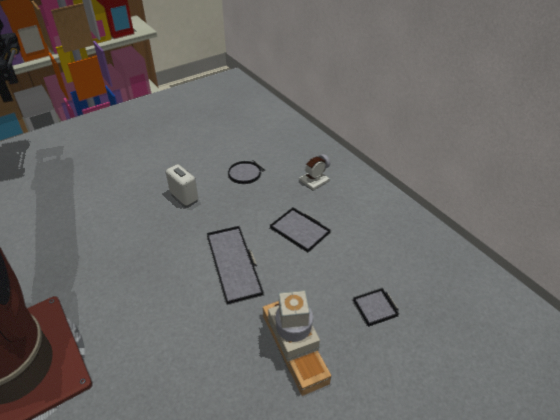

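View pics/top0.png

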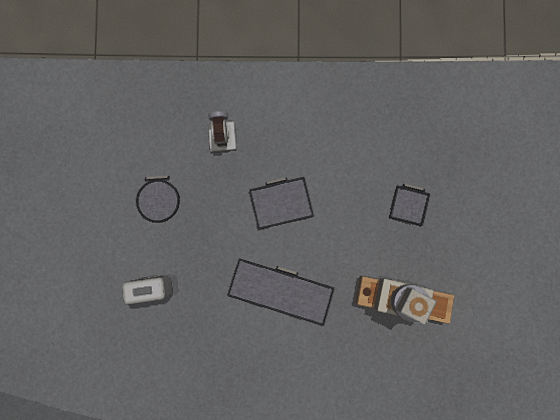

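Run:
```python
import cv2,numpy as np
t=cv2.imread('pics/top0.png'); s=cv2.imread('pics/side0.png')
a=cv2.resize(t[265:335,345:465],None,fx=6.5,fy=6.5,interpolation=cv2.INTER_CUBIC)
b=cv2.resize(s[285:395,255:340],None,fx=5.4,fy=5.4,interpolation=cv2.INTER_CUBIC)
cv2.imwrite('pics/a.png',a);cv2.imwrite('pics/b.png',b)
```

```text
(no output)
```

View pics/a.png

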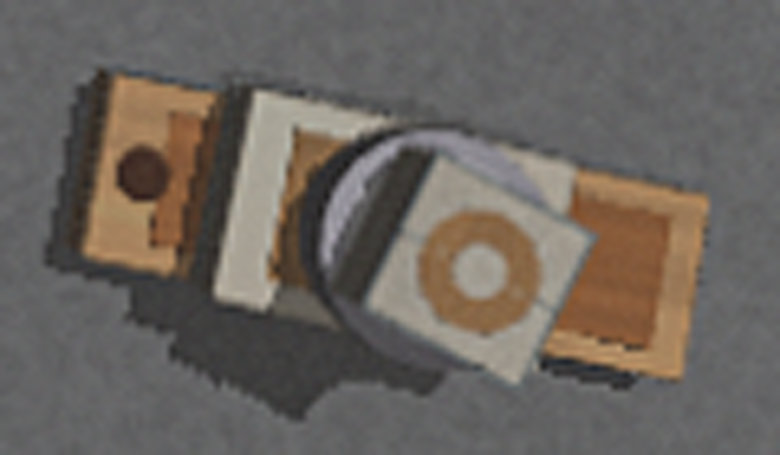

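View pics/b.png

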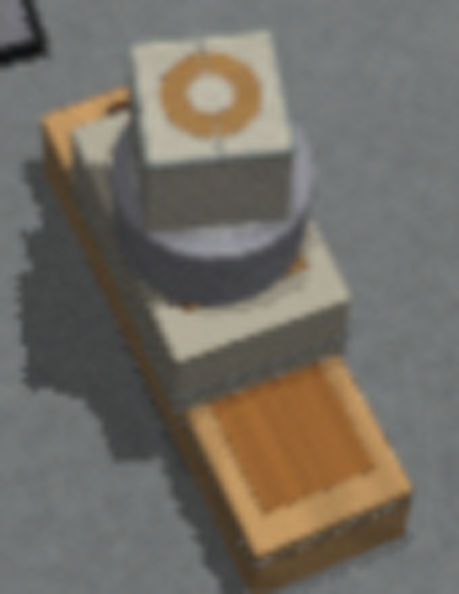

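```bash
cat > tr.py <<'E'
from h import *
# trays from dark rim; picture meta re-read (static cams)
def trays(p,name,img):
    m=(img.max(2)<45).astype(np.uint8)
    m=cv2.morphologyEx(m,cv2.MORPH_CLOSE,np.ones((2,2),np.uint8))
    n,l,st,c=cv2.connectedComponentsWithStats(m)
    for i in range(1,n):
        if st[i,4]<60 or max(st[i,2:4])>130: continue
        cs,_=cv2.findContours((l==i).astype(np.uint8),cv2.RETR_EXTERNAL,cv2.CHAIN_APPROX_NONE)
        pts=np.array([onz(p,q[0].astype(float),10)[:2] for q in cs[0]],np.float32)
        r=cv2.minAreaRect(pts); print(name,st[i].tolist(),np.round(r[0],1),np.round(r[1],1),round(r[2],1))
E
python3 - <<'E'
from tr import *
for n in('side','top'):
    p=snap(n); trays(p,n,np.array(p['color']))
E
```

```text
side [0, 20, 21, 83, 987] [ 264.8 1409.7] [830.6  77.5] 80.8
side [230, 175, 31, 10, 73] [628.7 207.5] [34.7 79. ] 58.7
side [271, 209, 60, 44, 268] [642.6 -18.9] [ 89.4 117.6] 14.2
side [0, 252, 13, 61, 560] [ 33.9 214.2] [179.   24.6] 79.5
side [354, 290, 45, 37, 243] [ 639.  -278.5] [68.6 71.9] 75.6
side [227, 292, 37, 13, 94] [ 435.4 -112.4] [ 8.9 75.8] 72.9
side [0, 322, 28, 38, 521] [12.1 53. ] [ 40.4 103.2] 28.8
side [0, 335, 53, 70, 1341] [ 28.5 -33.8] [138.9  62.2] 34.7
top [137, 177, 44, 47, 238] [646.1 241.4] [93.  88.2] 5.7
top [255, 179, 41, 12, 81] [682.3   3.8] [ 8.1 84.8] 14.7
top [390, 185, 41, 42, 238] [ 641.7 -272.1] [69.3 73.8] 76.4
top [270, 267, 35, 14, 77] [502.1 -24.2] [71.2 10.4] 73.7
top [279, 292, 55, 34, 87] [419.4 -71. ] [ 54.1 115.2] 20.7
```

```bash
cat > fit.py <<'E'
from h import *
from scipy.optimize import minimize, least_squares
from scipy.ndimage import map_coordinates
def rect(w,l,n=40):
    t=np.linspace(-1,1,n); return np.vstack([np.c_[t*w/2,0*t+l/2],np.c_[t*w/2,0*t-l/2],np.c_[0*t+w/2,t*l/2],np.c_[0*t-w/2,t*l/2]])
def place(q,pts,z):
    c,s=np.cos(q[2]),np.sin(q[2]); return np.c_[pts@np.array([[c,s],[-s,c]])+q[:2],np.full(len(pts),z)]
def fit(ps,rim,q0,z=10):
    gs=[cv2.GaussianBlur(cv2.cvtColor(np.array(p['color']),cv2.COLOR_BGR2GRAY),(0,0),1.0).astype(float) for p in ps]
    def cost(q):
        c=0
        for p,g in zip(ps,gs):
            u=proj(p,place(q,rim,z)); c+=map_coordinates(g,[u[:,1],u[:,0]],order=1,mode='nearest').mean()
        return c/len(ps)
    best=None
    for dx in(-8,0,8):
        for dy in(-8,0,8):
            for da in (-.06,0.06):
                r=minimize(cost,np.array(q0)+[dx,dy,da],method='Nelder-Mead',options=dict(initial_simplex=np.array(q0)+[dx,dy,da]+np.array([[0,0,0],[4,0,0],[0,4,0],[0,0,.05]])))
                if best is None or r.fun<best.fun: best=r
    return best
th=np.linspace(0,2*np.pi,120,endpoint=False)
TR={'square':(rect(65,65),[641,-275,-.2]),'round':(42.5*np.c_[np.cos(th),np.sin(th)],[645,243,0]),'oblong':(rect(81,114),[643,-12,.2]),'long':(rect(75,199),[463,-13,-.25])}
E
cat > pile.py <<'E'
from fit import *
A=lambda l:[(x/6.5+345-.42,y/6.5+265-.42) for x,y in l]
B=lambda l:[(x/5.4+255-.41,y/5.4+285-.41) for x,y in l]
E
python3 - <<'E'
from pile import *
ps={n:snap(n) for n in('side','top')}
import pickle; pickle.dump(ps,open('ps.pkl','wb'))
for k,(rim,q0) in TR.items():
    for w in (['side'],['top'],['side','top']):
        r=fit([ps[i] for i in w],rim,q0); print(k,w,np.round(r.x,2),round(r.fun,1))
def show(nm,z,a,b):
    for n,l in(('top',A(a)),('side',B(b))):
        print(nm,n,[np.round(onz(ps[n],q,z)[:2],1).tolist() for q in l])
show('carton',142,[(433,150),(595,237),(520,385),(367,305)],[(133,47),(270,33),(290,150),(143,165)])
show('card',70,[(252,88),(578,160),(215,300)],[(80,125),(350,297),(180,360)])
show('dom',34,[(105,72),(710,195),(682,380),(82,260)],[(45,118),(412,490),(258,555)])
E
```

```text
square ['side'] [ 6.3844e+02 -2.7497e+02 -2.4000e-01] 43.4
square ['top'] [ 6.4107e+02 -2.6937e+02 -2.5000e-01] 49.0
square ['side', 'top'] [ 6.3977e+02 -2.7253e+02 -2.5000e-01] 56.8
round ['side'] [6.4441e+02 2.3735e+02 6.0000e-02] 52.2
round ['top'] [ 6.4623e+02  2.4362e+02 -7.0000e-02] 51.5
round ['side', 'top'] [ 6.4595e+02  2.4227e+02 -1.4000e-01] 58.9
oblong ['side'] [ 6.4209e+02 -1.4900e+01  2.4000e-01] 48.1
oblong ['top'] [ 6.44e+02 -8.87e+00  2.50e-01] 59.0
oblong ['side', 'top'] [ 6.4326e+02 -1.1380e+01  2.4000e-01] 62.6
long ['side'] [ 4.6305e+02 -1.5100e+01 -2.9000e-01] 55.5
long ['top'] [ 4.6501e+02 -9.8200e+00 -2.9000e-01] 59.0
long ['side', 'top'] [ 4.6412e+02 -1.2170e+01 -2.9000e-01] 64.3
carton top [[484.8, -236.0], [462.9, -277.8], [424.3, -257.2], [444.1, -217.8]]
carton side [[443.7, -220.4], [482.4, -240.3], [461.4, -278.7], [421.7, -258.0]]
card top [[496.8, -203.5], [477.9, -296.0], [436.6, -192.0]]
card side [[440.5, -193.5], [475.6, -297.3], [417.7, -284.7]]
dom top [[499.2, -167.0], [465.9, -345.5], [412.0, -335.5], [443.5, -159.6]]
dom side [[445.1, -163.0], [464.2, -347.6], [411.1, -337.3]]
```

```bash
cat > mv.py <<'E'
from h import *
def mv(*wps):
    s=ctrl.read_state(); Rm=R.from_rotvec(s['ee_rot']); 
    print('t',round(float(s['time']),2),'pos',np.round(s['ee_pos'],1),'q',np.round(s['qpos'],2),'F',np.round(s['contact_force'],1),'gap',round(float(s['finger_gap']),1))
    yv=Rm.apply([0,1,0]); print('jaw deg',round(np.degrees(np.arctan2(yv[1],yv[0])),1),'tilt',np.round(Rm.apply([0,0,1]),4))
    prev=s['ee_pos']
    for w in wps:
        a=np.radians(w[3]); y=np.array([np.cos(a),np.sin(a),0]); z=np.array([0,0,-1.]); x=np.cross(y,z)
        T=R.from_matrix(np.c_[x,y,z]); d=Rm.inv().apply(np.array(w[:3])-s['ee_pos'])/10
        print(w,'d',np.round(d,2).tolist(),'rv',np.round((Rm.inv()*T).as_rotvec(),3).tolist(),'len',round(float(np.linalg.norm(np.array(w[:3])-prev))))
        prev=np.array(w[:3])
E
python3 - <<'E'
from mv import *
mv((400,480,240,50),(600,250,240,23),(610,0,240,0),(560,-140,240,-14),(453.2,-248.3,230,-27.8))
E
```

```text
t 3.35 pos [198.2 619.  236.5] q [-1.36  0.33  0.04  1.47 -0.01  1.34 -0.06] F [0.4 0.2 0.1] gap 87.2
jaw deg 72.2 tilt [-0. -0. -1.]
(400, 480, 240, 50) d [-23.46, -7.09, -0.35] rv [-0.0, 0.0, 0.388] len 245
(600, 250, 240, 23) d [-49.52, -22.89, -0.35] rv [-0.0, 0.0, 0.86] len 305
(610, 0, 240, 0) d [-58.1, -46.4, -0.34] rv [-0.0, 0.0, 1.261] len 250
(560, -140, 240, -14) d [-57.6, -61.25, -0.34] rv [-0.0, 0.0, 1.505] len 149
(453.2, -248.3, 230, -27.8) d [-50.74, -74.83, 0.66] rv [-0.0, 0.0, 1.746] len 152
```

Request:
jog_arm --increments '[[[-4, -1.2, 0], [0, 0, 0.07]], [[-8.5, -2.5, 0], [0, 0, 0.14]], [[-13, -4, 0], [0, 0, 0.22]], [[-18, -5.5, 0], [0, 0, 0.3]], [[-23, -7, 0], [0, 0, 0.39]], [[-27.5, -9.5, 0], [0, 0, 0.46]], [[-32, -12, 0], [0, 0, 0.54]], [[-36, -14.5, 0], [0, 0, 0.62]], [[-40.5, -17, 0], [0, 0, 0.7]], [[-45, -20, 0], [0, 0, 0.78]], [[-49.5, -23, 0], [0, 0, 0.86]], [[-51, -27, 0], [0, 0, 0.93]], [[-53, -31, 0], [0, 0, 1.0]], [[-54.5, -35, 0], [0, 0, 1.07]], [[-56, -39, 0], [0, 0, 1.14]], [[-57, -43, 0], [0, 0, 1.21]], [[-58, -47, 0], [0, 0, 1.27]], [[-58, -51.5, 0], [0, 0, 1.34]], [[-58, -56, 0], [0, 0, 1.42]], [[-57.6, -60, 0], [0, 0, 1.5]]]' --gripper 1

```text
time: 5.35
ee_pos: [563.1, -130.4, 236.7]
ee_rot: [2.474, 1.935, 0.0]
contact_force: [1.1, -0.3, 0.4]
finger_gap: 86.8
```

Run:
```python
from mv import *
mv((453.2,-248.3,230,-27.8))
```

```text
t 5.35 pos [ 563.1 -130.4  236.7] q [-0.45  0.21  0.7   1.67 -0.14  1.31  0.03] F [ 1.1 -0.3  0.4] gap 86.8
jaw deg -13.9 tilt [ 5.e-04 -3.e-04 -1.e+00]
(453.2, -248.3, 230, -27.8) d [-14.09, -7.82, 0.67] rv [0.001, 0.0, 0.242] len 161
```

Request:
jog_arm --increments '[[[-4, -2.2, 0.2], [0, 0, 0.07]], [[-8, -4.4, 0.4], [0, 0, 0.14]], [[-12, -6.6, 0.6], [0, 0, 0.2]], [[-14.1, -7.8, 0.7], [0, 0, 0.24]], [[-14.1, -7.8, 0.7], [0, 0, 0.24]], [[-14.1, -7.8, 0.7], [0, 0, 0.24]]]'

```text
time: 5.95
ee_pos: [455.1, -246.1, 229.8]
ee_rot: [2.685, 1.632, 0.002]
contact_force: [0.3, 1.8, -0.1]
finger_gap: 87.2
```

Run:
```python
from mv import *
mv((453.2,-248.3,126.5,-27.8))
p=snap('wrist','w1')
```

```text
t 5.95 pos [ 455.1 -246.1  229.8] q [-0.36  0.06  0.81  1.83 -0.05  1.27 -0.01] F [ 0.3  1.8 -0.1] gap 87.2
jaw deg -27.4 tilt [ 1.e-03  6.e-04 -1.e+00]
(453.2, -248.3, 126.5, -27.8) d [-0.29, -0.07, 10.33] rv [0.001, -0.001, 0.007] len 103
```

View pics/w1.png

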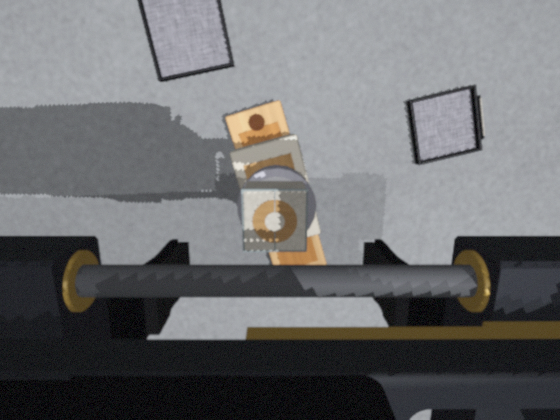

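Run:
```python
from fit import *
from mv import mv
p=snap('wrist','w2')
for q in [(242,188),(305,190),(306,250),(243,249)]: print(np.round(onz(p,q,142)[:2],1))
k='square';r=fit([p],TR[k][0],TR[k][1]);print(r.x,r.fun, proj(p,[[r.x[0],r.x[1],10]]))
a=cv2.resize(np.array(p['color'])[90:290,190:360],None,fx=3.5,fy=3.5,interpolation=cv2.INTER_CUBIC);cv2.imwrite('pics/w2c.png',a)
mv((453.2,-248.3,126.5,-27.8))
```

```text
[ 444.8 -213.6]
[ 483.1 -235. ]
[ 464.2 -275.2]
[ 423.8 -253.4]
[ 6.39452088e+02 -2.68277470e+02 -2.45110130e-01] 52.674243276650486 [[443.55455607 126.359452  ]]
t 6.05 pos [ 455.7 -245.2  229.6] q [-0.36  0.06  0.81  1.83 -0.05  1.27 -0.01] F [-0.2 -0.1 -0.3] gap 87.2
jaw deg -27.3 tilt [ 2.e-04  0.e+00 -1.e+00]
(453.2, -248.3, 126.5, -27.8) d [-0.39, -0.09, 10.31] rv [0.0, -0.0, 0.009] len 103
```

View pics/w2c.png

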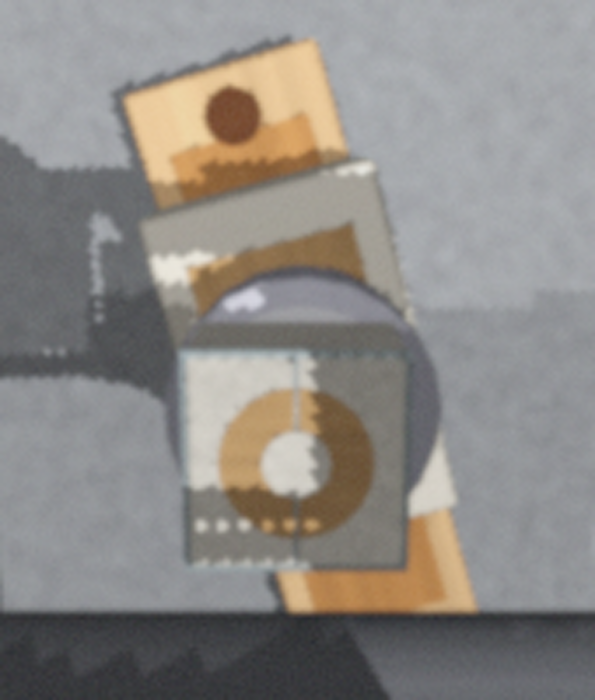

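Request:
jog_arm --increments '[[[-0.26, -0.12, 2.5], [0, 0, 0]], [[-0.26, -0.12, 5.5], [0, 0, 0]], [[-0.26, -0.12, 8.2], [0, 0, 0]], [[-0.26, -0.12, 9.8], [0, 0, 0]], [[-0.26, -0.12, 10.3], [0, 0, 0]], [[-0.26, -0.12, 10.3], [0, 0, 0]], [[-0.26, -0.12, 10.3], [0, 0, 0]]]'

```text
time: 6.75
ee_pos: [453.2, -248.2, 127.3]
ee_rot: [2.684, 1.632, 0.001]
contact_force: [-0.3, -0.6, 0.3]
finger_gap: 87.5
```

Request:
jog_arm --increments '[[[0, 0, 0], [0, 0, 0]], [[0, 0, 0], [0, 0, 0]], [[0, 0, 0], [0, 0, 0]], [[0, 0, 0], [0, 0, 0]], [[0, 0, 0], [0, 0, 0]], [[0, 0, 0], [0, 0, 0]], [[0, 0, 0], [0, 0, 0]], [[0, 0, 0], [0, 0, 0]]]' --gripper -1 --squeeze 12

```text
time: 7.55
ee_pos: [452.4, -248.3, 126.6]
ee_rot: [2.685, 1.631, -0.0]
contact_force: [-0.1, 0.2, 0.9]
finger_gap: 46.0
```

Run:
```python
from mv import *
mv((453.2,-248.3,200,-27.8))
```

```text
t 7.55 pos [ 452.4 -248.3  126.6] q [-0.31  0.19  0.81  1.95 -0.15  1.06  0.09] F [-0.1  0.2  0.9] gap 46.0
jaw deg -27.5 tilt [ 0. -0. -1.]
(453.2, -248.3, 200, -27.8) d [0.04, 0.07, -7.34] rv [0.0, 0.0, 0.006] len 73
```

Run:
```python
from mv import *
mv((452.4,-248.3,175,-27.5),(639,-272,175,-14),(639,-272,60,-14))
```

```text
t 7.55 pos [ 452.4 -248.3  126.6] q [-0.31  0.19  0.81  1.95 -0.15  1.06  0.09] F [-0.1  0.2  0.9] gap 46.0
jaw deg -27.5 tilt [ 0. -0. -1.]
(452.4, -248.3, 175, -27.5) d [0.0, -0.0, -4.84] rv [0.0, 0.0, 0.001] len 48
(639, -272, 175, -14) d [6.5, 17.65, -4.84] rv [0.0, 0.0, -0.235] len 188
(639, -272, 60, -14) d [6.5, 17.65, 6.66] rv [0.0, 0.0, -0.235] len 115
```

Request:
jog_arm --increments '[[[0, 0, -1], [0, 0, 0]], [[0, 0, -2.5], [0, 0, 0]], [[0, 0, -4], [0, 0, 0]], [[0.3, 1, -4.8], [0, 0, 0]], [[1, 3, -4.8], [0, 0, -0.03]], [[2.2, 6, -4.8], [0, 0, -0.07]], [[3.4, 9, -4.8], [0, 0, -0.12]], [[4.6, 12.5, -4.8], [0, 0, -0.17]], [[5.7, 15.5, -4], [0, 0, -0.21]], [[6.3, 17.1, -2], [0, 0, -0.235]], [[6.5, 17.65, 1], [0, 0, -0.235]], [[6.5, 17.65, 4], [0, 0, -0.235]], [[6.5, 17.65, 6], [0, 0, -0.235]], [[6.5, 17.65, 6.7], [0, 0, -0.235]], [[6.5, 17.65, 6.7], [0, 0, -0.235]], [[6.5, 17.65, 6.7], [0, 0, -0.235]]]'

```text
time: 9.15
ee_pos: [639.7, -272.3, 61.1]
ee_rot: [2.474, 1.934, 0.001]
contact_force: [0.6, -0.0, -0.6]
finger_gap: 46.0
```

```bash
cat > look.py <<'E'
from h import *
def look(n,c,half,f,sc):
    p=snap(n); x,y=c; im=np.array(p['color'])[max(0,y-half):y+half,max(0,x-half):x+half]
    cv2.imwrite('pics/'+f+'.png',cv2.resize(im,None,fx=sc,fy=sc,interpolation=cv2.INTER_CUBIC)); return p
E
python3 - <<'E'
from mv import *
from look import *
look('side',(375,300),50,'s3',5); look('wrist',(280,210),210,'w3',1.3)
mv((639,-272,27.5,-14))
E
```

```text
t 9.25 pos [ 639.8 -272.4   61.3] q [-0.12  0.63  0.66  1.55 -0.42  1.1   0.39] F [ 0.  -1.7 -0.6] gap 46.0
jaw deg -14.0 tilt [ 2.2e-03 -7.0e-04 -1.0e+00]
(639, -272, 27.5, -14) d [0.02, -0.1, 3.38] rv [0.002, 0.0, 0.0] len 34
```

View pics/s3.png

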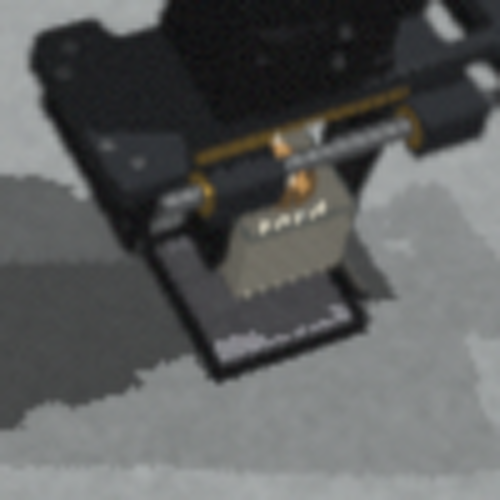

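View pics/w3.png

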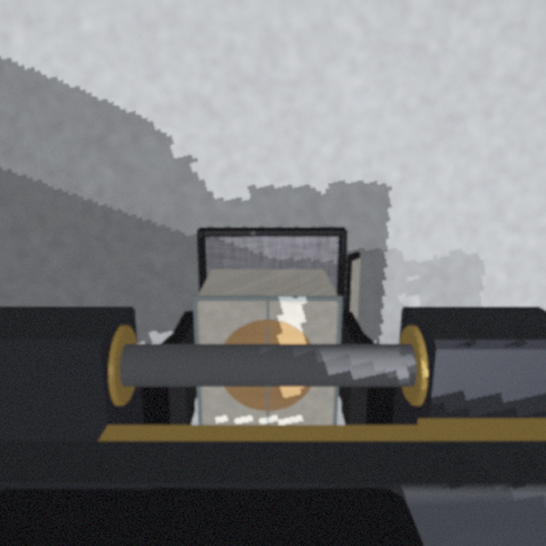

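Run:
```python
from h import *
import pickle; ps=pickle.load(open('ps.pkl','rb')); p=ps['side']
a=onz(p,(371.6,309),36.8)[:2];b=onz(p,(394.6,302),36.8)[:2]
u=(b-a)/np.linalg.norm(b-a); n=np.array([-u[1],u[0]]); print(a,b,np.linalg.norm(b-a),np.degrees(np.arctan2(u[1],u[0])),(a+b)/2+23*n)
```

```text
[ 612.50229361 -287.54524504] [ 660.44063777 -301.14176899] 49.82921135636478 -15.834674452620535 [ 642.74730355 -272.21628715]
```

Request:
jog_arm --increments '[[[0, -0.1, 1], [0, 0, 0]], [[0, -0.1, 2], [0, 0, 0]], [[0, -0.1, 2.7], [0, 0, 0]], [[0, -0.1, 3.1], [0, 0, 0]], [[0, -0.1, 3.3], [0, 0, 0]], [[0, -0.1, 3.4], [0, 0, 0]], [[0, -0.1, 3.4], [0, 0, 0]], [[0, -0.1, 3.4], [0, 0, 0]]]'

```text
time: 10.05
ee_pos: [637.7, -271.8, 26.6]
ee_rot: [-2.475, -1.934, -0.0]
contact_force: [-5.4, 2.6, 11.6]
finger_gap: 46.0
```

Request:
jog_arm --increments '[[[0, 0, -0.06], [0, 0, 0]], [[0, 0, -0.06], [0, 0, 0]]]'

```text
time: 10.25
ee_pos: [637.9, -271.9, 26.6]
ee_rot: [-2.475, -1.934, -0.0]
contact_force: [-2.6, 1.7, 7.4]
finger_gap: 45.9
```

Run:
```python
from mv import *
mv((639,-272,27.5,-14))
```

```text
t 10.25 pos [ 637.9 -271.9   26.6] q [-0.11  0.67  0.64  1.58 -0.44  1.04  0.41] F [-2.6  1.7  7.4] gap 45.9
jaw deg -14.0 tilt [-1.e-04  1.e-04 -1.e+00]
(639, -272, 27.5, -14) d [0.01, 0.11, -0.09] rv [-0.0, -0.0, 0.0] len 1
```

Release and lift, then check.

Request:
jog_arm --increments '[[[0, 0.05, -0.1], [0, 0, 0]], [[0, 0.05, -0.1], [0, 0, 0]], [[0, 0.05, -0.1], [0, 0, 0]], [[0, 0.05, -0.1], [0, 0, 0]], [[0, 0.05, -0.1], [0, 0, 0]], [[0, 0.05, -0.1], [0, 0, 0]], [[0, 0, -2], [0, 0, 0]], [[0, 0, -5], [0, 0, 0]], [[0, 0, -9], [0, 0, 0]], [[0, 0, -13], [0, 0, 0]], [[0, 0, -17], [0, 0, 0]], [[0, 0, -19], [0, 0, 0]], [[0, 0, -19], [0, 0, 0]]]' --gripper 1

```text
time: 11.55
ee_pos: [639.2, -273.0, 221.8]
ee_rot: [2.471, 1.93, 0.006]
contact_force: [-0.7, -0.5, 0.6]
finger_gap: 87.2
```

Run:
```python
from mv import *
from look import *
look('side',(375,300),50,'s4',5); look('wrist',(280,210),210,'w4',1.3)
mv((457,-247,190,-25))
```

```text
t 11.65 pos [ 638.  -271.9  217.4] q [-0.15  0.51  0.72  1.4  -0.34  1.36  0.33] F [-1.2  0.1 -0. ] gap 87.3
jaw deg -14.0 tilt [ 1.4e-03 -2.0e-04 -1.0e+00]
(457, -247, 190, -25) d [-1.96, -18.17, 2.71] rv [0.001, -0.0, 0.192] len 185
```

View pics/s4.png

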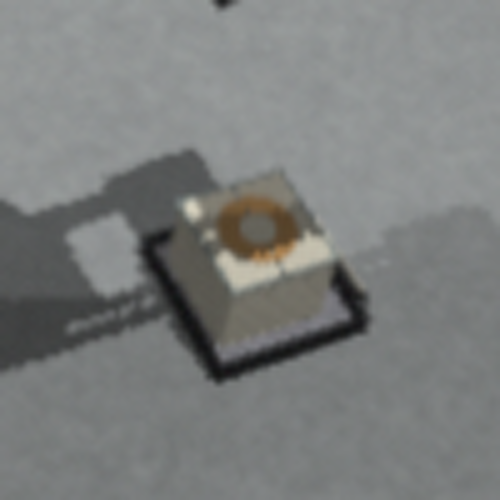

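View pics/w4.png

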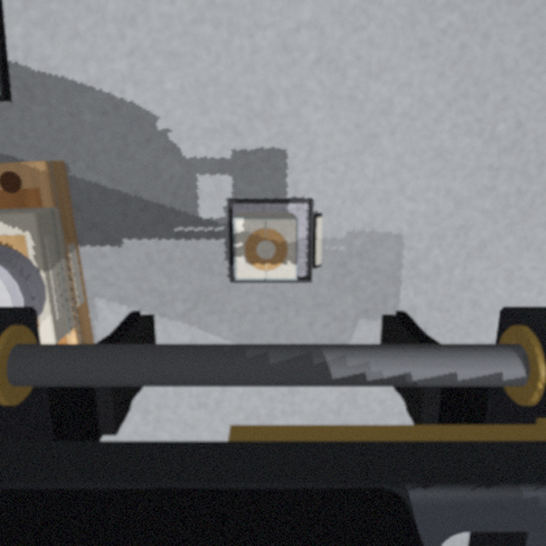

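Run:
```python
from h import *
import pickle; ps=pickle.load(open('ps.pkl','rb')); p=ps['side']
c=np.array([onz(p,(x/5+325-.4,y/5+250-.4),43)[:2] for x,y in [(178,205),(280,170),(335,255),(232,292)]]); m=c.mean(0); print(c,m)
d=m-[638.4,-275]; a=-.245; print(d@[np.cos(a),np.sin(a)], d@[-np.sin(a),np.cos(a)])
p=snap('top','t4')
from tr import trays
from mv import mv
cv2.imwrite('pics/t4.png',cv2.resize(np.array(p['color'])[170:340,340:470],None,fx=4.5,fy=4.5,interpolation=cv2.INTER_CUBIC))
```

```text
[[ 619.72148528 -245.37791161]
 [ 664.78675711 -255.67661212]
 [ 653.95661548 -297.99988339]
 [ 609.49244902 -287.86820889]] [ 636.98932672 -271.730654  ]
-2.161547350594428 2.829546853466028
```

View pics/t4.png

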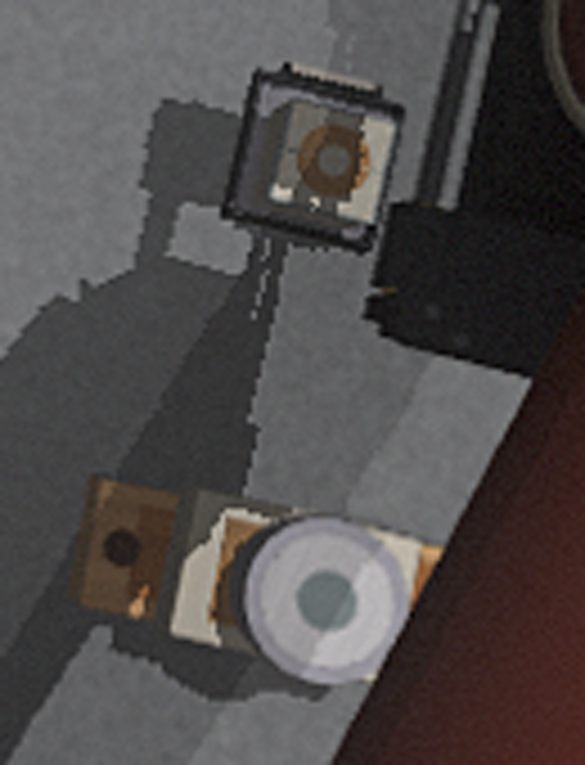

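Run:
```python
from h import *
from mv import mv
import pickle; ps=pickle.load(open('ps.pkl','rb'))
print(onz(ps['top'],(412.3,302.9),102))
r=[onz(ps['top'],(340+x/4.5-.4,170+600/4.5-.4),102)[:2] for x in (243,410)];print(r)
p=snap('side'); cv2.imwrite('pics/s5.png',cv2.resize(np.array(p['color'])[290:400,250:345],None,fx=5,fy=5,interpolation=cv2.INTER_CUBIC))
for n in('side','wrist'):
    p=snap(n)
    print(n,[(q['pixel'],q['conf'],onz(p,q['pixel'],70)) for q in ctrl.pinpoint(p,'tin')])
cv2.imwrite('pics/w5.png',np.array(p['color']))
```

```text
[ 455.12612054 -247.87453433  102.        ]
[array([ 454.46591823, -214.50279599]), array([ 455.68491339, -280.58440208])]
side [([293.6, 324.0], 0.82, array([ 456.97142713, -246.51450816,   70.        ]))]
wrist [([67.9, 223.7], 0.77, array([ 452.23471314, -245.26662837,   70.        ]))]
```

View pics/s5.png

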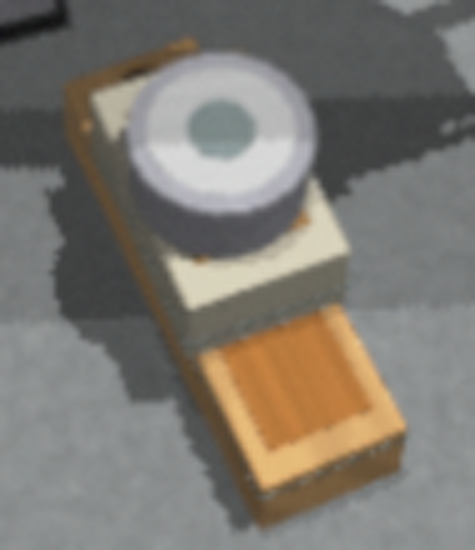

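Run:
```python
from mv import *
import pickle; ps=pickle.load(open('ps.pkl','rb'))
print(onz(ps['side'],(294.2,316.0),102))
mv((455.3,-247.5,190,-20),(455.3,-247.5,94.5,-20))
```

```text
[ 454.59700321 -250.33640347  102.        ]
t 11.95 pos [ 637.6 -271.6  215.3] q [-0.15  0.51  0.72  1.4  -0.34  1.36  0.33] F [-0.3  0.7 -0.1] gap 87.0
jaw deg -14.0 tilt [-1.5e-03  3.0e-04 -1.0e+00]
(455.3, -247.5, 190, -20) d [-2.07, -18.27, 2.56] rv [-0.001, 0.0, 0.105] len 186
(455.3, -247.5, 94.5, -20) d [-2.07, -18.26, 12.11] rv [-0.001, 0.0, 0.105] len 96
```

Request:
jog_arm --increments '[[[-0.3, -2.5, 0], [0, 0, 0.01]], [[-0.7, -6.5, 0.4], [0, 0, 0.03]], [[-1.1, -10.5, 1], [0, 0, 0.06]], [[-1.6, -14.5, 2], [0, 0, 0.08]], [[-2, -17.5, 4], [0, 0, 0.1]], [[-2.1, -18.3, 6], [0, 0, 0.105]], [[-2.1, -18.3, 6.5], [0, 0, 0.105]], [[-2.1, -18.3, 6.5], [0, 0, 0.105]], [[-2.1, -18.3, 6.5], [0, 0, 0.105]]]'

```text
time: 12.85
ee_pos: [456.5, -248.2, 151.9]
ee_rot: [2.572, 1.802, -0.0]
contact_force: [-0.2, -0.2, 0.9]
finger_gap: 87.0
```

Run:
```python
from mv import *
p=snap('wrist','w6')
mv((455.2,-248,94.5,-20))
```

```text
t 12.9 pos [ 456.5 -248.3  152. ] q [-0.33  0.16  0.81  1.92 -0.13  1.11  0.19] F [-0.2 -0.4 -0.2] gap 86.7
jaw deg -20.0 tilt [ 7.0e-04 -1.2e-03 -1.0e+00]
(455.2, -248, 94.5, -20) d [-0.01, -0.14, 5.75] rv [0.001, 0.001, 0.0] len 57
```

View pics/w6.png

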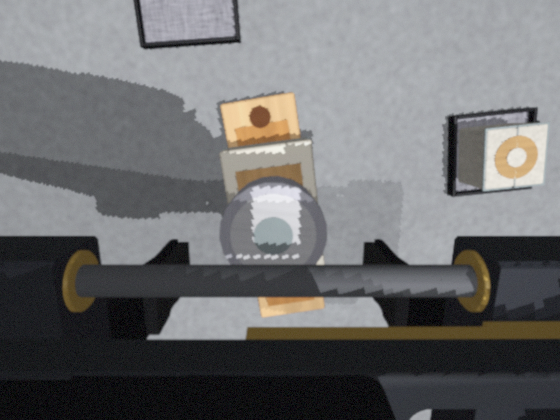

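Request:
jog_arm --increments '[[[0, -0.12, 1.5], [0, 0, 0]], [[0, -0.12, 3.2], [0, 0, 0]], [[0, -0.12, 4.7], [0, 0, 0]], [[0, -0.12, 5.5], [0, 0, 0]], [[0, -0.12, 5.75], [0, 0, 0]], [[0, -0.12, 5.75], [0, 0, 0]], [[0, -0.12, 5.75], [0, 0, 0]]]'

```text
time: 13.6
ee_pos: [454.6, -247.7, 94.2]
ee_rot: [2.573, 1.801, 0.001]
contact_force: [0.0, -0.3, 0.3]
finger_gap: 87.0
```

Request:
jog_arm --increments '[[[0, 0, 0], [0, 0, 0]], [[0, 0, 0], [0, 0, 0]], [[0, 0, 0], [0, 0, 0]], [[0, 0, 0], [0, 0, 0]], [[0, 0, 0], [0, 0, 0]], [[0, 0, 0], [0, 0, 0]]]' --gripper -1 --squeeze 18

```text
time: 14.2
ee_pos: [454.3, -247.5, 93.8]
ee_rot: [2.573, 1.802, 0.0]
contact_force: [-0.7, 0.3, 2.9]
finger_gap: 65.2
```

Run:
```python
from mv import *
mv((455.2,-248,170,-20),(560,-140,180,-12),(630,0,180,-4),(655,150,180,5),(645.3,240.5,170,10),(645.3,240.5,80,10))
```

```text
t 14.2 pos [ 454.3 -247.5   93.8] q [-0.29  0.24  0.8   1.98 -0.2   1.    0.25] F [-0.7  0.3  2.9] gap 65.2
jaw deg -20.0 tilt [ 2.e-04  0.e+00 -1.e+00]
(455.2, -248, 170, -20) d [-0.02, 0.1, -7.62] rv [0.0, -0.0, 0.0] len 76
(560, -140, 180, -12) d [13.72, 6.25, -8.61] rv [0.0, -0.0, -0.14] len 151
(630, 0, 180, -4) d [29.27, 8.05, -8.61] rv [0.0, -0.0, -0.279] len 157
(655, 150, 180, 5) d [44.22, 5.26, -8.61] rv [0.0, -0.0, -0.436] len 152
(645.3, 240.5, 170, 10) d [52.39, 1.26, -7.61] rv [0.0, -0.0, -0.524] len 92
(645.3, 240.5, 80, 10) d [52.39, 1.26, 1.39] rv [0.0, -0.0, -0.524] len 90
```

Request:
jog_arm --increments '[[[0, 0, -0.5], [0, 0, 0]], [[0, 0, -1.5], [0, 0, 0]], [[0, 0, -3.5], [0, 0, 0]], [[0, 0, -5.5], [0, 0, 0]], [[1, 0.5, -7], [0, 0, -0.01]], [[3, 1.4, -8], [0, 0, -0.03]], [[6, 2.8, -8.6], [0, 0, -0.06]], [[9.5, 4.3, -8.6], [0, 0, -0.1]], [[13, 5.8, -8.6], [0, 0, -0.13]], [[17, 6.6, -8.6], [0, 0, -0.17]], [[21, 7.3, -8.6], [0, 0, -0.21]], [[25, 7.8, -8.6], [0, 0, -0.25]], [[29, 8, -8.6], [0, 0, -0.28]], [[33, 7.6, -8.6], [0, 0, -0.32]], [[37, 7, -8.6], [0, 0, -0.36]], [[41, 6.2, -8.6], [0, 0, -0.4]], [[45, 5, -8.6], [0, 0, -0.44]], [[48.5, 3.2, -8.6], [0, 0, -0.48]], [[51, 2, -8.3], [0, 0, -0.51]], [[52.2, 1.4, -8], [0, 0, -0.52]]]'

```text
time: 16.2
ee_pos: [644.7, 242.9, 172.8]
ee_rot: [-2.016, -2.408, 0.0]
contact_force: [0.7, -0.1, -2.0]
finger_gap: 65.1
```

Run:
```python
from fit import *
from mv import *
p=snap('wrist','w7')
k='round';r=fit([p],TR[k][0],TR[k][1]);print(r.x,r.fun)
mv((645.3,240.5,60,10))
```

```text
[ 6.47048889e+02  2.46620674e+02 -3.69896373e-02] 96.29549869175001
t 16.25 pos [644.3 243.4 172.1] q [-0.77  0.48  0.49  1.46 -0.23  1.26 -0.08] F [-1.1  1.9 -2.9] gap 65.5
jaw deg 10.1 tilt [-1.9e-03  8.0e-04 -1.0e+00]
(645.3, 240.5, 60, 10) d [-0.32, 0.06, 11.21] rv [-0.002, -0.001, 0.002] len 112
```

View pics/w7.png

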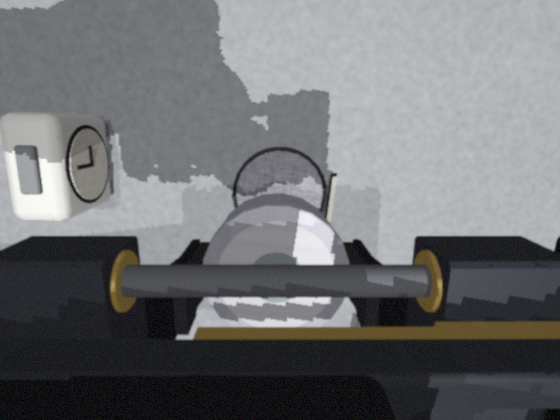

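Request:
jog_arm --increments '[[[-0.1, 0.1, 1.5], [0, 0, 0]], [[-0.24, 0.2, 4], [0, 0, 0]], [[-0.24, 0.2, 7], [0, 0, 0]], [[-0.24, 0.2, 9.5], [0, 0, 0]], [[-0.24, 0.2, 10.8], [0, 0, 0]], [[-0.24, 0.2, 11.2], [0, 0, 0]], [[-0.24, 0.2, 11.2], [0, 0, 0]], [[-0.24, 0.2, 11.2], [0, 0, 0]]]'

```text
time: 17.05
ee_pos: [649.2, 235.9, 63.0]
ee_rot: [2.024, 2.401, 0.002]
contact_force: [0.4, 0.1, -0.9]
finger_gap: 65.5
```

Run:
```python
from mv import *
from look import *
look('side',(245,170),50,'s8',5); look('wrist',(280,210),210,'w8',1.3)
mv((646.5,241.5,27.2,10))
```

```text
t 17.15 pos [649.1 236.3  63.1] q [-0.74  0.58  0.46  1.56 -0.28  1.07 -0.04] F [ 0.4 -0.  -1.3] gap 65.7
jaw deg 9.8 tilt [ 1.9e-03  9.0e-04 -1.0e+00]
(646.5, 241.5, 27.2, 10) d [0.55, -0.18, 3.59] rv [0.002, -0.001, -0.004] len 36
```

View pics/s8.png

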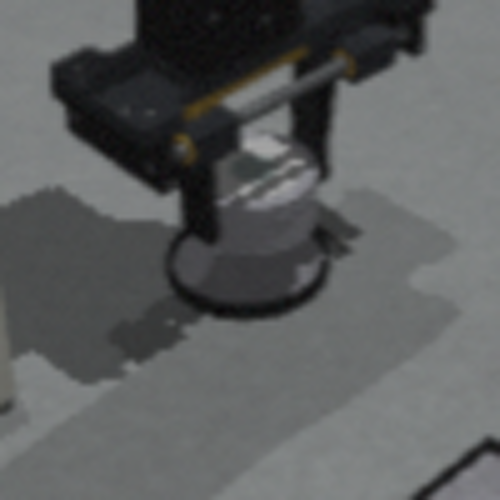

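View pics/w8.png

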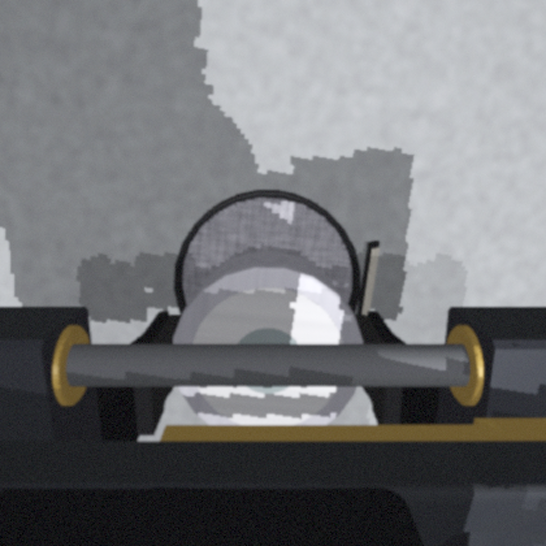

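Request:
jog_arm --increments '[[[0.2, -0.08, 0.5], [0, 0, 0]], [[0.45, -0.15, 1], [0, 0, 0]], [[0.55, -0.18, 1.3], [0, 0, 0]], [[0.55, -0.18, 1.5], [0, 0, 0]], [[0.55, -0.18, 1.5], [0, 0, 0]], [[0.55, -0.18, 1.5], [0, 0, 0]]]'

```text
time: 17.75
ee_pos: [645.6, 241.2, 46.6]
ee_rot: [2.024, 2.403, -0.0]
contact_force: [0.2, 0.6, -1.3]
finger_gap: 65.1
```

Run:
```python
from mv import *
from look import *
look('side',(245,170),40,'s9',7)
mv((646.5,241.5,27.2,10))
```

```text
t 17.8 pos [645.7 241.2  46.8] q [-0.75  0.59  0.45  1.57 -0.29  1.05 -0.05] F [-0.  -1.2 -1.4] gap 65.6
jaw deg 9.8 tilt [ 2.e-04 -1.e-04 -1.e+00]
(646.5, 241.5, 27.2, 10) d [0.01, 0.08, 1.96] rv [0.0, 0.0, -0.004] len 20
```

View pics/s9.png

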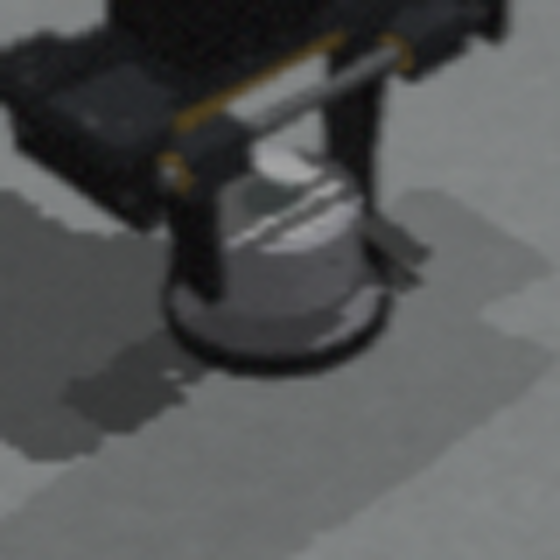

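Run:
```python
from fit import *
import pickle; p=pickle.load(open('ps.pkl','rb'))['side']
def f(c):
    u=proj(p,np.c_[c[0]+32*np.cos(th),c[1]+32*np.sin(th),0*th+23]); return [u[:,1].max()-175,(u[:,0].max()+u[:,0].min())/2-246.5]
print(least_squares(f,[645,240]).x)
```

```text
[650.98424206 235.28099467]
```

Run:
```python
from fit import *
import pickle; p=pickle.load(open('ps.pkl','rb'))['side']
for col in (244.9,245.5):
  def f(c):
    u=proj(p,np.c_[c[0]+32*np.cos(th),c[1]+32*np.sin(th),0*th+23]); return [u[:,1].max()-175,(u[:,0].max()+u[:,0].min())/2-col]
  print(least_squares(f,[645,240]).x)
```

```text
[647.49055139 237.66895376]
[648.80071085 236.77342493]
```

Request:
jog_arm --increments '[[[0, 0, 0.6], [0, 0, 0]], [[0, 0, 1.2], [0, 0, 0]], [[0, 0, 1.6], [0, 0, 0]], [[0, 0, 1.8], [0, 0, 0]], [[0, 0, 1.9], [0, 0, 0]], [[0, 0, 1.95], [0, 0, 0]], [[0, 0, 1.95], [0, 0, 0]]]'

```text
time: 18.5
ee_pos: [645.6, 241.4, 27.2]
ee_rot: [2.024, 2.403, 0.0]
contact_force: [-0.4, 1.0, -1.7]
finger_gap: 65.4
```

Request:
jog_arm --increments '[[[0, 0, 0.05], [0, 0, 0]], [[0, 0, 0.1], [0, 0, 0]], [[0, 0, 0.1], [0, 0, 0]]]'

```text
time: 18.8
ee_pos: [645.7, 241.5, 26.9]
ee_rot: [-2.024, -2.403, -0.001]
contact_force: [-2.9, -0.6, 5.3]
finger_gap: 65.0
```

Contact with 5 N. Release and rise.

Request:
jog_arm --increments '[[[0, 0, 0], [0, 0, 0]], [[0, 0, 0], [0, 0, 0]], [[0, 0, 0], [0, 0, 0]], [[0, 0, 0], [0, 0, 0]], [[0, 0, -0.1], [0, 0, 0]], [[0, 0, -0.3], [0, 0, 0]], [[0, 0, -2], [0, 0, 0]], [[0, 0, -5], [0, 0, 0]], [[0, 0, -9], [0, 0, 0]], [[0, 0, -13], [0, 0, 0]], [[0, 0, -16], [0, 0, 0]], [[0, 0, -17], [0, 0, 0]], [[0, 0, -17], [0, 0, 0]]]' --gripper 1

```text
time: 20.1
ee_pos: [646.5, 241.5, 199.0]
ee_rot: [2.023, 2.402, 0.006]
contact_force: [0.2, 0.5, -0.4]
finger_gap: 87.2
```

```bash
python3 - <<'E'
from mv import *
from look import *
look('top',(158,200),35,'t10',7);look('wrist',(280,210),210,'w10',1.3)
mv((657,100,200,4),(620,-20,200,-4),(540,-160,200,-9),(457.6,-246,170,-13))
E
python3 - <<'E'
import cv2,numpy as np
a=cv2.imread('pics/t10.png');b=cv2.imread('pics/w10.png')
h=430;f=lambda i:cv2.resize(i,(int(i.shape[1]*h/i.shape[0])*1,h))
o=np.hstack([f(a)[:, :380],f(b)[:, :420]]);cv2.imwrite('pics/c10.png',o)
E
```

```text
t 20.2 pos [645.1 241.3 195.5] q [-0.78  0.47  0.5   1.43 -0.22  1.3  -0.09] F [-0.5 -0.  -0.7] gap 87.2
jaw deg 9.8 tilt [-1.e-03 -3.e-04 -1.e+00]
(657, 100, 200, 4) d [-14.12, -1.23, -0.45] rv [-0.001, 0.0, 0.101] len 142
(620, -20, 200, -4) d [-25.32, -6.92, -0.44] rv [-0.001, 0.0, 0.241] len 126
(540, -160, 200, -9) d [-37.75, -17.18, -0.43] rv [-0.001, 0.0, 0.328] len 161
(457.6, -246, 170, -13) d [-44.82, -26.76, 2.58] rv [-0.001, 0.0, 0.398] len 123
```

View pics/c10.png

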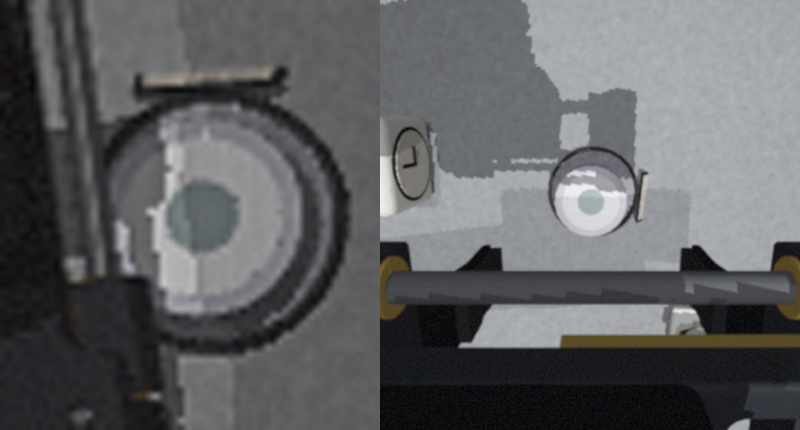

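Request:
jog_arm --increments '[[[-3, -0.3, 0], [0, 0, 0.02]], [[-7, -0.7, 0], [0, 0, 0.05]], [[-11, -1, 0], [0, 0, 0.08]], [[-15, -1.7, 0], [0, 0, 0.11]], [[-19, -3.5, 0], [0, 0, 0.15]], [[-23, -5.5, 0], [0, 0, 0.2]], [[-26.5, -8, 0], [0, 0, 0.24]], [[-29.5, -10.5, 0], [0, 0, 0.26]], [[-32.5, -13, 0], [0, 0, 0.29]], [[-35.5, -15.5, 0.3], [0, 0, 0.31]], [[-38.5, -18.5, 0.8], [0, 0, 0.33]], [[-41, -21.5, 1.4], [0, 0, 0.36]], [[-43, -24, 2], [0, 0, 0.38]], [[-44.4, -26, 2.6], [0, 0, 0.395]], [[-44.8, -26.8, 3], [0, 0, 0.395]], [[-44.8, -26.8, 3], [0, 0, 0.395]], [[-44.8, -26.8, 3], [0, 0, 0.395]]]'

```text
time: 21.9
ee_pos: [458.6, -244.5, 166.0]
ee_rot: [-2.454, -1.961, -0.0]
contact_force: [0.5, -0.1, -0.4]
finger_gap: 86.7
```

Run:
```python
from mv import *
from look import *
p=look('side',(297,345),48,'s11',6); 
print([(q['pixel'],q['conf'],onz(p,q['pixel'],34)) for q in ctrl.pinpoint(p,'card_box')])
p=snap('wrist','w11')
print([(q['pixel'],q['conf'],onz(p,q['pixel'],34)) for q in ctrl.pinpoint(p,'card_box')])
mv((457.6,-245.5,58.5,-12.8))
```

```text
[([290.5, 332.6], 0.93, array([ 455.67639611, -239.95522324,   34.        ]))]
[([272.8, 203.2], 0.96, array([ 456.40899912, -241.47734519,   34.        ]))]
t 22.1 pos [ 458.6 -244.8  166.3] q [-0.33  0.14  0.8   1.9  -0.11  1.15  0.29] F [0.  0.9 0. ] gap 86.8
jaw deg -12.7 tilt [ 2.e-04 -3.e-04 -1.e+00]
(457.6, -245.5, 58.5, -12.8) d [-0.08, -0.09, 10.78] rv [0.0, 0.0, 0.001] len 108
```

View pics/w11.png

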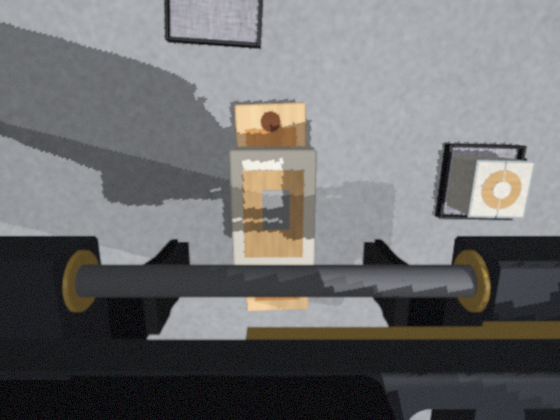

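View pics/s11.png

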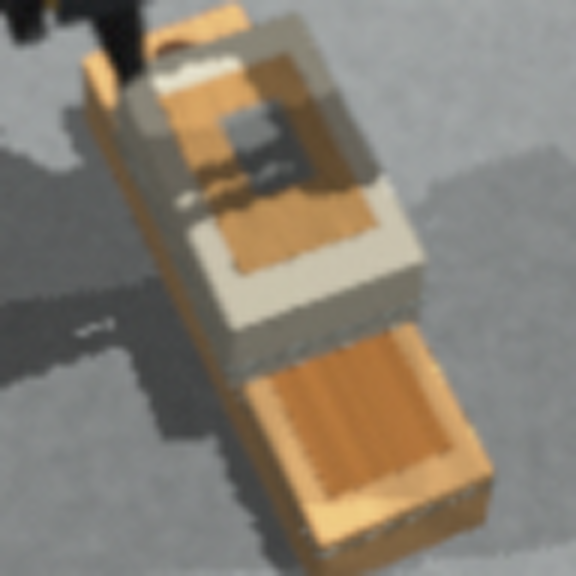

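Run:
```python
from mv import *
import pickle; ps=pickle.load(open('ps.pkl','rb'));p=ps['side']
print(onz(p,(293.6,325.8),70))
```

```text
[ 454.81513843 -249.52138297   70.        ]
```

Request:
jog_arm --increments '[[[-0.05, -0.09, 2], [0, 0, 0]], [[-0.05, -0.09, 5], [0, 0, 0]], [[-0.05, -0.09, 8], [0, 0, 0]], [[-0.05, -0.09, 10], [0, 0, 0]], [[-0.05, -0.09, 10.6], [0, 0, 0]], [[-0.05, -0.09, 10.8], [0, 0, 0]], [[-0.05, -0.09, 10.8], [0, 0, 0]], [[-0.05, -0.09, 10.8], [0, 0, 0]]]'

```text
time: 22.9
ee_pos: [457.5, -246.2, 59.2]
ee_rot: [2.455, 1.959, 0.002]
contact_force: [0.1, -0.5, 0.1]
finger_gap: 87.1
```

Request:
jog_arm --increments '[[[0, 0, 0], [0, 0, 0]], [[0, 0, 0], [0, 0, 0]], [[0, 0, 0], [0, 0, 0]], [[0, 0, 0], [0, 0, 0]], [[0, 0, 0], [0, 0, 0]], [[0, 0, 0], [0, 0, 0]]]' --gripper -1 --squeeze 20

```text
time: 23.5
ee_pos: [456.8, -246.0, 58.3]
ee_rot: [2.456, 1.959, 0.0]
contact_force: [-1.1, 0.1, 2.5]
finger_gap: 62.0
```

Run:
```python
from mv import *
mv((457.6,-245.5,120,-12.8),(560,-160,130,0),(643.5,-11.5,130,14),(643.5,-11.5,60,14))
```

```text
t 23.5 pos [ 456.8 -246.    58.3] q [-0.25  0.3   0.76  2.01 -0.26  0.93  0.42] F [-1.1  0.1  2.5] gap 62.0
jaw deg -12.8 tilt [ 1.e-04  1.e-04 -1.e+00]
(457.6, -245.5, 120, -12.8) d [0.07, 0.07, -6.17] rv [0.0, -0.0, -0.001] len 62
(560, -160, 130, 0) d [10.68, 8.15, -7.17] rv [0.0, -0.0, -0.224] len 134
(643.5, -11.5, 130, 14) d [27.01, 13.0, -7.17] rv [0.0, -0.0, -0.468] len 170
(643.5, -11.5, 60, 14) d [27.01, 13.0, -0.17] rv [0.0, -0.0, -0.468] len 70
```

Request:
jog_arm --increments '[[[0, 0, -0.5], [0, 0, 0]], [[0, 0, -1.5], [0, 0, 0]], [[0, 0, -3.5], [0, 0, 0]], [[0, 0, -5.5], [0, 0, 0]], [[1, 0.8, -6.5], [0, 0, -0.02]], [[3, 2.3, -7], [0, 0, -0.06]], [[5.5, 4.2, -7], [0, 0, -0.12]], [[8, 6.2, -7], [0, 0, -0.17]], [[11, 8.2, -7], [0, 0, -0.22]], [[14.5, 9.3, -7], [0, 0, -0.28]], [[18, 10.4, -7], [0, 0, -0.33]], [[21, 11.3, -6.5], [0, 0, -0.38]], [[24, 12.2, -5], [0, 0, -0.43]], [[26.2, 12.8, -3], [0, 0, -0.46]], [[27, 13, -1.5], [0, 0, -0.468]], [[27, 13, -1], [0, 0, -0.468]], [[27, 13, -1], [0, 0, -0.468]], [[27, 13, -1], [0, 0, -0.468]]]'

```text
time: 25.3
ee_pos: [643.3, -13.6, 68.9]
ee_rot: [1.937, 2.472, -0.0]
contact_force: [0.6, -0.2, -0.9]
finger_gap: 62.2
```

Run:
```python
from mv import *
from look import *
look('side',(300,225),50,'s12',6);snap('wrist','w12')
mv((643.5,-11.5,27.3,14))
```

```text
t 25.4 pos [643.7 -13.1  69.3] q [-0.47  0.5   0.55  1.68 -0.29  1.04  0.42] F [ 1.  -0.6 -2. ] gap 61.8
jaw deg 13.9 tilt [ 1.4e-03 -2.0e-04 -1.0e+00]
(643.5, -11.5, 27.3, 14) d [0.16, 0.01, 4.2] rv [0.001, 0.0, -0.002] len 42
```

View pics/s12.png

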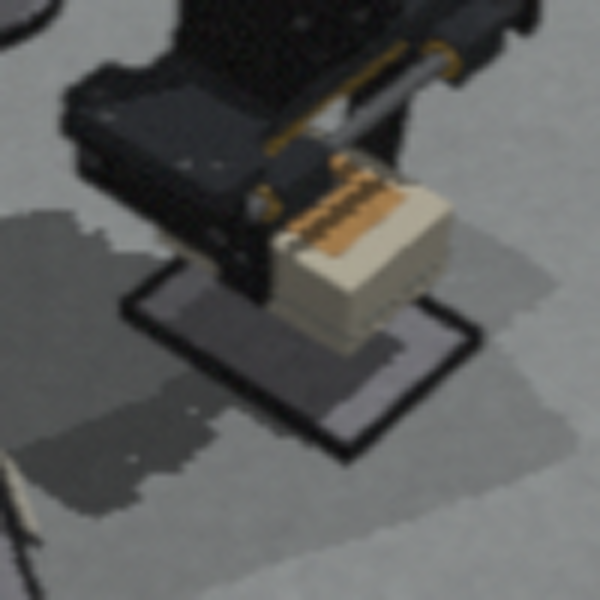

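View pics/w12.png

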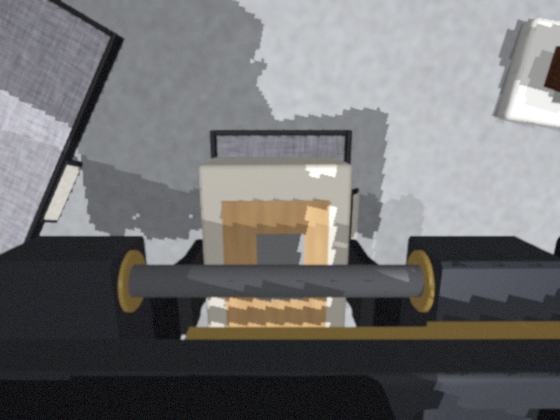

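Run:
```python
from mv import *
import pickle; ps=pickle.load(open('ps.pkl','rb'));p=ps['side']
a=.243; M=np.array([[np.cos(a),-np.sin(a)],[np.sin(a),np.cos(a)]])
px=lambda x,y:(250+x/6-.4,175+y/6-.4)
print('front',onz(p,px(347,352),45)[:2]+M@[31,47.5])
print('right top',onz(p,px(455,210),81)[:2]+M@[-31,47.5],'front top',onz(p,px(347,290),81)[:2]+M@[31,47.5])
print('tray',onz(p,px(347,463),7)[:2]+M@[42,58.5],onz(p,px(484,335),7)[:2]+M@[-42,58.5],onz(p,px(122,307),7)[:2]+M@[42,-58.5])
```

```text
front [644.88888066 -10.24525511]
right top [638.90305144 -16.57210494] front top [641.34312754 -12.39432475]
tray [641.92499719 -14.27616422] [643.82103422 -11.88992094] [645.99329321 -13.37591148]
```

Request:
jog_arm --increments '[[[0, 0.1, 0.6], [0, 0, 0]], [[0, 0.2, 1.5], [0, 0, 0]], [[0, 0.2, 2.5], [0, 0, 0]], [[0, 0.2, 3.3], [0, 0, 0]], [[0, 0.2, 3.7], [0, 0, 0]], [[0, 0.2, 3.9], [0, 0, 0]], [[0, 0.2, 4], [0, 0, 0]], [[0, 0.2, 4], [0, 0, 0]], [[0, 0.2, 4], [0, 0, 0]]]'

```text
time: 26.3
ee_pos: [645.6, -11.2, 28.5]
ee_rot: [1.934, 2.475, 0.001]
contact_force: [-0.3, 0.4, -2.4]
finger_gap: 61.8
```

Run:
```python
from mv import *
mv((645.7,-12.5,27.3,14))
```

```text
t 26.3 pos [645.6 -11.2  28.5] q [-0.45  0.55  0.53  1.7  -0.32  0.97  0.44] F [-0.3  0.4 -2.4] gap 61.8
jaw deg 14.0 tilt [ 6.e-04  0.e+00 -1.e+00]
(645.7, -12.5, 27.3, 14) d [-0.13, -0.03, 0.12] rv [0.001, 0.0, -0.0] len 2
```

Request:
jog_arm --increments '[[[-0.1, 0, 0.05], [0, 0, 0]], [[-0.1, 0, 0.1], [0, 0, 0]], [[-0.1, 0, 0.15], [0, 0, 0]], [[-0.1, 0, 0.2], [0, 0, 0]], [[-0.1, 0, 0.2], [0, 0, 0]]]'

```text
time: 26.8
ee_pos: [645.8, -12.3, 27.4]
ee_rot: [1.935, 2.475, 0.001]
contact_force: [-4.8, 0.3, 8.8]
finger_gap: 62.2
```

Request:
jog_arm --increments '[[[0, 0, -0.03], [0, 0, 0]], [[0, 0, -0.03], [0, 0, 0]], [[0, 0, -0.03], [0, 0, 0]], [[0, 0, -0.03], [0, 0, 0]], [[0, 0, -0.1], [0, 0, 0]], [[0, 0, -0.3], [0, 0, 0]], [[0, 0, -2], [0, 0, 0]], [[0, 0, -5], [0, 0, 0]], [[0, 0, -9], [0, 0, 0]], [[0, 0, -12], [0, 0, 0]], [[0, 0, -14], [0, 0, 0]], [[0, 0, -14.5], [0, 0, 0]], [[0, 0, -14.5], [0, 0, 0]]]' --gripper 1

```text
time: 28.1
ee_pos: [646.0, -12.2, 172.5]
ee_rot: [1.934, 2.474, 0.002]
contact_force: [0.0, -0.6, -0.0]
finger_gap: 86.8
```

Run:
```python
from mv import *
from look import *
p=look('side',(300,225),45,'s13',5); q=look('wrist',(280,210),210,'w13',1.0)
mv((560,-150,170,0),(454.9,-253,150,-10.4),(454.9,-253,24.5,-10.4))
a=cv2.imread('pics/s13.png');b=cv2.imread('pics/w13.png')[:, :]
h=400; f=lambda i:cv2.resize(i,(int(i.shape[1]*h/i.shape[0]),h)); o=np.hstack([f(a),f(b)]);cv2.imwrite('pics/c13.png',o[:, :800])
```

```text
t 28.2 pos [645.1 -12.  170.3] q [-0.5   0.41  0.59  1.58 -0.23  1.22  0.37] F [-1.2 -0.6 -0.9] gap 87.0
jaw deg 14.0 tilt [-0.0013 -0.     -1.    ]
(560, -150, 170, 0) d [-11.34, -11.59, 0.05] rv [-0.001, -0.0, 0.244] len 162
(454.9, -253, 150, -10.4) d [-18.79, -24.27, 2.06] rv [-0.001, 0.0, 0.426] len 149
(454.9, -253, 24.5, -10.4) d [-18.79, -24.26, 14.61] rv [-0.001, 0.0, 0.426] len 126
```

View pics/c13.png

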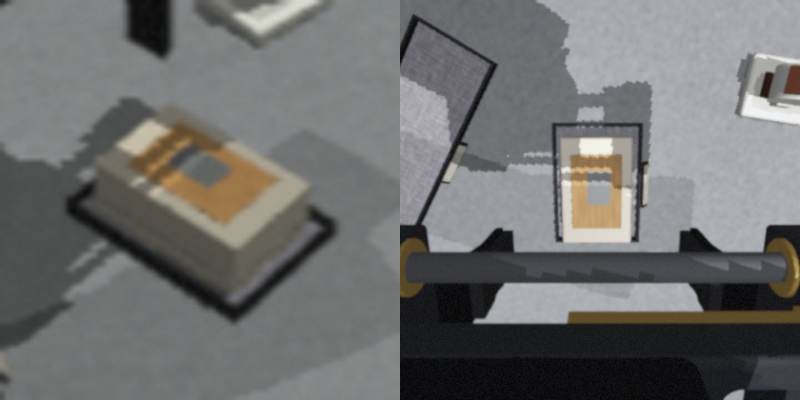

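Request:
jog_arm --increments '[[[-2, -2, 0], [0, 0, 0.04]], [[-5, -5, 0], [0, 0, 0.1]], [[-8, -8, 0], [0, 0, 0.16]], [[-11, -11, 0], [0, 0, 0.22]], [[-13, -14, 0.3], [0, 0, 0.28]], [[-14.8, -17, 0.7], [0, 0, 0.33]], [[-16.5, -20, 1.2], [0, 0, 0.37]], [[-17.8, -22.5, 2], [0, 0, 0.41]], [[-18.6, -23.8, 3], [0, 0, 0.425]], [[-18.8, -24.25, 3.5], [0, 0, 0.425]], [[-18.8, -24.25, 3.5], [0, 0, 0.425]], [[-18.8, -24.25, 3.5], [0, 0, 0.425]]]'

```text
time: 29.4
ee_pos: [456.7, -252.1, 136.0]
ee_rot: [-2.411, -2.014, 0.001]
contact_force: [0.2, 0.7, 0.1]
finger_gap: 87.2
```

Run:
```python
from mv import *
from look import *
p=look('side',(297,345),48,'s14',6); 
print([(q['pixel'],q['conf'],onz(p,q['pixel'],0)) for q in ctrl.pinpoint(p,'domino_box')])
p=snap('wrist','w14')
print([(q['pixel'],q['conf'],onz(p,q['pixel'],0)) for q in ctrl.pinpoint(p,'domino_box')])
mv((454.9,-253,24.5,-10.4))
```

```text
[([292.0, 347.5], 0.61, array([ 452.13385275, -250.88629452,    0.        ])), ([246.7, 174.2], 0.2, array([650.29225134, 235.19637074,   0.        ]))]
[([275.1, 206.3], 0.68, array([ 455.50775544, -253.29745582,    0.        ]))]
t 29.6 pos [ 456.6 -252.5  136.4] q [-0.3   0.18  0.8   1.93 -0.15  1.09  0.38] F [ 0.7 -0.1  0. ] gap 87.5
jaw deg -10.3 tilt [ 3.e-04 -3.e-04 -1.e+00]
(454.9, -253, 24.5, -10.4) d [-0.07, -0.16, 11.19] rv [0.0, 0.0, 0.002] len 112
```

View pics/w14.png

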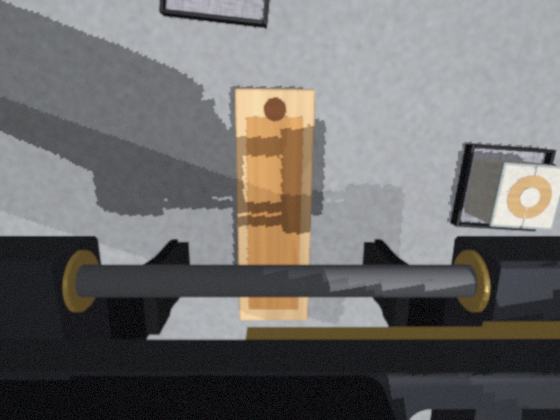

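View pics/s14.png

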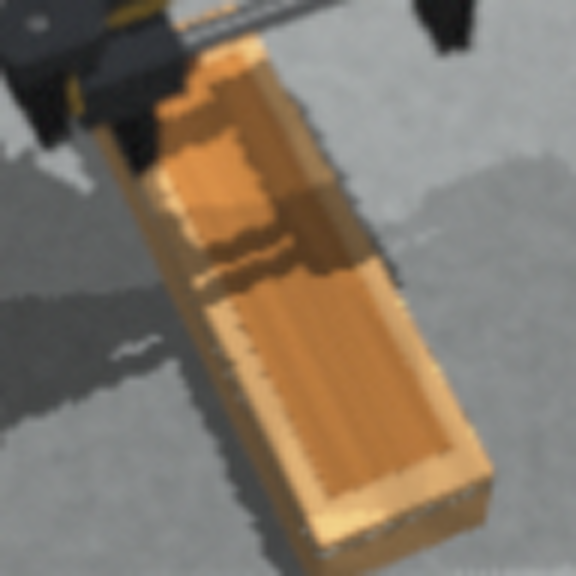

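Run:
```python
from mv import *
p=snap('wrist')
c=np.array([onz(p,q,34)[:2] for q in [(235,88),(315,90),(307,320),(240,320)]]);print(c,c.mean(0))
```

```text
[[ 444.51694387 -158.05563237]
 [ 498.6160297  -169.18880679]
 [ 465.28641939 -344.24339532]
 [ 411.40921489 -334.46353507]] [ 454.95715196 -251.48784239]
```

Request:
jog_arm --increments '[[[-0.07, -0.16, 2], [0, 0, 0]], [[-0.07, -0.16, 5], [0, 0, 0]], [[-0.07, -0.16, 8], [0, 0, 0]], [[-0.07, -0.16, 10], [0, 0, 0]], [[-0.07, -0.16, 10.9], [0, 0, 0]], [[-0.07, -0.16, 11.2], [0, 0, 0]], [[-0.07, -0.16, 11.2], [0, 0, 0]], [[-0.07, -0.16, 11.2], [0, 0, 0]]]'

```text
time: 30.45
ee_pos: [454.8, -253.8, 25.2]
ee_rot: [2.412, 2.011, 0.001]
contact_force: [0.4, -0.4, 0.7]
finger_gap: 87.0
```

Request:
jog_arm --increments '[[[0, 0, 0], [0, 0, 0]], [[0, 0, 0], [0, 0, 0]], [[0, 0, 0], [0, 0, 0]], [[0, 0, 0], [0, 0, 0]], [[0, 0, 0], [0, 0, 0]], [[0, 0, 0], [0, 0, 0]], [[0, 0, 0], [0, 0, 0]]]' --gripper -1 --squeeze 35

```text
time: 31.15
ee_pos: [454.2, -253.5, 24.3]
ee_rot: [2.413, 2.012, 0.0]
contact_force: [0.2, 0.0, 1.3]
finger_gap: 56.0
```

Run:
```python
from mv import *
mv((456,-253,90,-10.4),(490,-180,100,-11.5),(465.8,-13,100,-16.6),(465.8,-13,60,-16.6))
```

```text
t 31.15 pos [ 454.2 -253.5   24.3] q [-0.21  0.36  0.74  2.03 -0.32  0.87  0.52] F [0.2 0.  1.3] gap 56.0
jaw deg -10.4 tilt [ 2.e-04 -0.e+00 -1.e+00]
(456, -253, 90, -10.4) d [0.08, 0.17, -6.57] rv [0.0, -0.0, 0.001] len 66
(490, -180, 100, -11.5) d [7.88, 2.2, -7.57] rv [0.0, -0.0, 0.02] len 81
(465.8, -13, 100, -16.6) d [23.87, -3.18, -7.57] rv [0.0, -0.0, 0.109] len 169
(465.8, -13, 60, -16.6) d [23.87, -3.18, -3.57] rv [0.0, -0.0, 0.109] len 40
```

Request:
jog_arm --increments '[[[0, 0, -0.4], [0, 0, 0]], [[0, 0, -1.2], [0, 0, 0]], [[0, 0, -3], [0, 0, 0]], [[0, 0, -5], [0, 0, 0]], [[0.8, 0.2, -6.6], [0, 0, 0]], [[2.2, 0.6, -7.4], [0, 0, 0]], [[4.2, 1.1, -7.6], [0, 0, 0.01]], [[6.5, 1.7, -7.6], [0, 0, 0.02]], [[9, 1.8, -7.6], [0, 0, 0.03]], [[12, 1, -7.6], [0, 0, 0.05]], [[15, 0, -7.6], [0, 0, 0.06]], [[18, -1, -7.6], [0, 0, 0.08]], [[20.5, -2, -7.3], [0, 0, 0.09]], [[22.5, -2.7, -6.5], [0, 0, 0.1]], [[23.6, -3.1, -5.2], [0, 0, 0.109]], [[23.9, -3.2, -4.5], [0, 0, 0.109]], [[23.9, -3.2, -4.2], [0, 0, 0.109]], [[23.9, -3.2, -4.2], [0, 0, 0.109]], [[23.9, -3.2, -4.2], [0, 0, 0.109]]]'

```text
time: 33.05
ee_pos: [465.8, -13.9, 66.3]
ee_rot: [2.52, 1.875, -0.0]
contact_force: [-0.4, 0.0, -3.3]
finger_gap: 55.6
```

Run:
```python
from mv import *
from look import *
look('side',(240,260),60,'s15',5);snap('wrist','w15')
mv((465.8,-13,27.3,-16.6))
```

```text
t 33.15 pos [465.9 -13.5  66.5] q [-0.69  0.14  0.67  2.12 -0.11  0.91 -0.25] F [ 0.7 -0.4 -2.9] gap 55.7
jaw deg -16.7 tilt [ 5.e-04 -2.e-04 -1.e+00]
(465.8, -13, 27.3, -16.6) d [0.04, -0.03, 3.92] rv [0.001, 0.0, -0.002] len 39
```

View pics/s15.png

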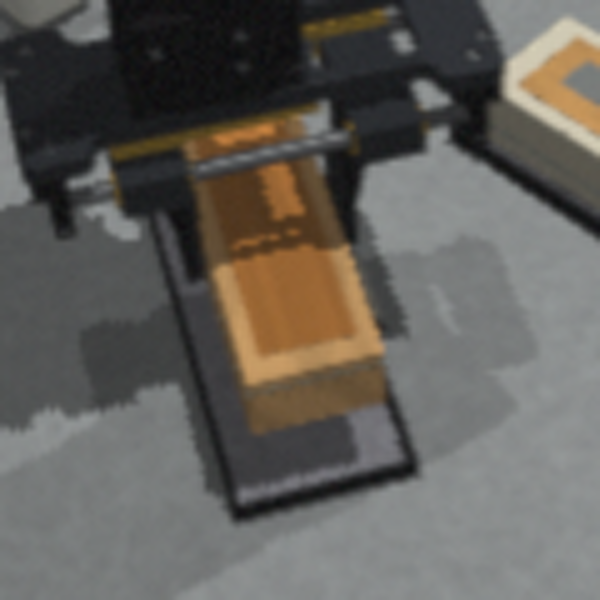

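View pics/w15.png

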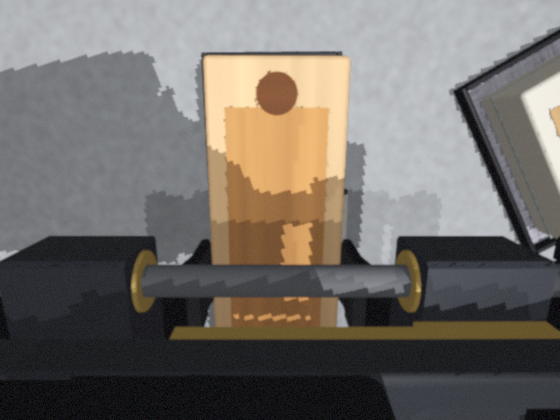

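Run:
```python
from mv import *
import pickle; ps=pickle.load(open('ps.pkl','rb'));p=ps['side']
a=-.29; M=np.array([[np.cos(a),-np.sin(a)],[np.sin(a),np.cos(a)]])
px=lambda x,y:(180+x/5-.4,200+y/5-.4)
for nm,pts,z,w,l in(('bot',[(253,433),(385,400)],42.2,28,90),('top',[(243,386),(384,350)],76.2,28,90),('tray',[(235,520),(417,470)],6,39,101)):
    A=[onz(p,px(*q),z)[:2] for q in pts]; print(nm,A[0]+M@[w,l],A[1]+M@[-w,l],np.degrees(np.arctan2(*(A[1]-A[0])[::-1])))
```

```text
bot [467.13205725 -13.00757325] [465.55151158 -12.54877788] -16.62876563656363
top [464.31914043 -15.07136349] [465.08614569 -14.61596663] -15.952092833907182
tray [464.60379814 -13.97365945] [463.82632692 -12.18837114] -15.504691588905038
```

Request:
jog_arm --increments '[[[0.05, -0.1, 0.6], [0, 0, 0]], [[0.05, -0.12, 1.5], [0, 0, 0]], [[0.05, -0.12, 2.4], [0, 0, 0]], [[0.05, -0.12, 3.1], [0, 0, 0]], [[0.05, -0.12, 3.5], [0, 0, 0]], [[0.05, -0.12, 3.7], [0, 0, 0]], [[0.05, -0.12, 3.8], [0, 0, 0]], [[0.05, -0.12, 3.8], [0, 0, 0]], [[0.05, -0.12, 3.8], [0, 0, 0]]]'

```text
time: 34.05
ee_pos: [464.8, -11.9, 28.4]
ee_rot: [2.519, 1.877, 0.001]
contact_force: [-0.2, -0.6, -2.0]
finger_gap: 55.4
```

Run:
```python
from mv import *
mv((464.8,-12.8,27.3,-16.6))
```

```text
t 34.05 pos [464.8 -11.9  28.4] q [-0.66  0.21  0.65  2.15 -0.18  0.83 -0.19] F [-0.2 -0.6 -2. ] gap 55.4
jaw deg -16.6 tilt [ 4.e-04  1.e-04 -1.e+00]
(464.8, -12.8, 27.3, -16.6) d [-0.09, 0.03, 0.11] rv [0.0, -0.0, -0.0] len 1
```

Request:
jog_arm --increments '[[[-0.05, 0, 0.05], [0, 0, 0]], [[-0.05, 0, 0.1], [0, 0, 0]], [[-0.05, 0, 0.15], [0, 0, 0]], [[-0.05, 0, 0.19], [0, 0, 0]], [[-0.05, 0, 0.19], [0, 0, 0]]]'

```text
time: 34.55
ee_pos: [464.5, -12.3, 27.2]
ee_rot: [-2.519, -1.876, -0.0]
contact_force: [-7.1, -0.9, 16.1]
finger_gap: 55.9
```

Request:
jog_arm --increments '[[[0, 0, -0.06], [0, 0, 0]], [[0, 0, -0.06], [0, 0, 0]], [[0, 0, -0.06], [0, 0, 0]]]'

```text
time: 34.85
ee_pos: [464.6, -12.3, 27.2]
ee_rot: [-2.519, -1.877, -0.001]
contact_force: [-3.0, 0.9, 5.5]
finger_gap: 55.7
```

Request:
jog_arm --increments '[[[0, 0, 0], [0, 0, 0]], [[0, 0, 0], [0, 0, 0]], [[0, 0, 0], [0, 0, 0]], [[0, 0, 0], [0, 0, 0]], [[0, 0, -0.1], [0, 0, 0]], [[0, 0, -0.3], [0, 0, 0]], [[0, 0, -2], [0, 0, 0]], [[0, 0, -5], [0, 0, 0]], [[0, 0, -9], [0, 0, 0]], [[0, 0, -13], [0, 0, 0]], [[0, 0, -17], [0, 0, 0]], [[0, 0, -20], [0, 0, 0]], [[0, 0, -21], [0, 0, 0]], [[0, 0, -21], [0, 0, 0]]]' --gripper 1

```text
time: 36.25
ee_pos: [465.1, -12.2, 237.9]
ee_rot: [2.519, 1.877, 0.004]
contact_force: [-0.0, -1.0, -0.3]
finger_gap: 87.1
```

Run:
```python
from mv import *
snap('side','sF');snap('wrist','wF');snap('top','tF')
mv((464.8,-12.8,230,-16.6))
```

```text
t 36.4 pos [463.6 -12.4 235.4] q [-0.75 -0.09  0.65  1.92  0.06  1.3  -0.41] F [ 0.5  0.1 -0.8] gap 86.9
jaw deg -16.6 tilt [-2.2e-03 -7.0e-04 -1.0e+00]
(464.8, -12.8, 230, -16.6) d [-0.0, 0.13, 0.54] rv [-0.002, 0.001, -0.0] len 6
```

View pics/sF.png

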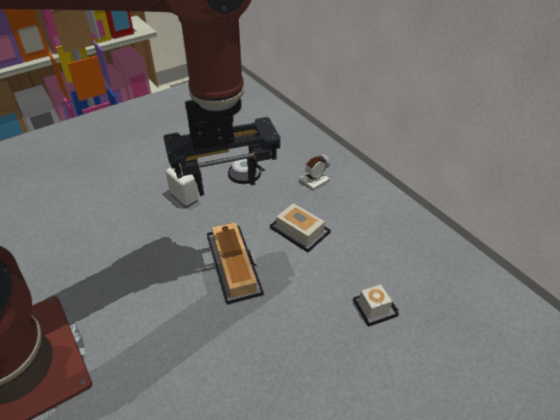

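View pics/wF.png

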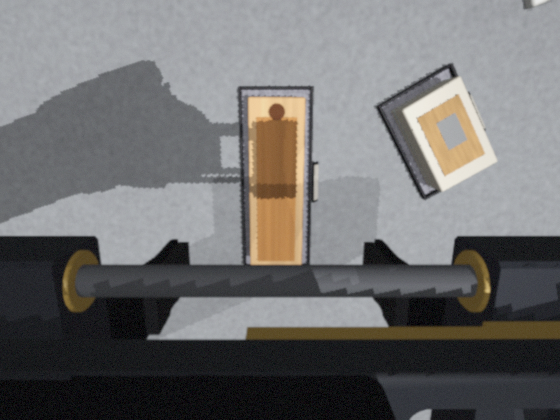

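View pics/tF.png

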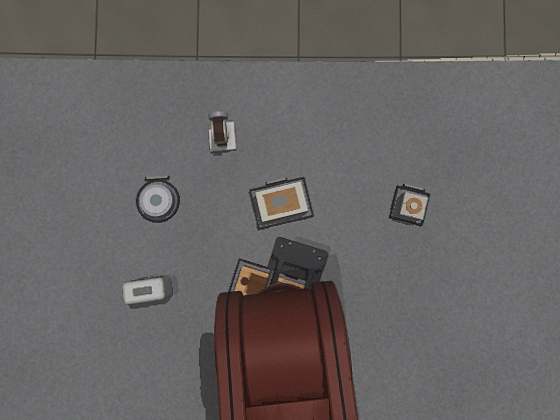

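Request:
jog_arm --increments '[[[0, 0, 0], [0, 0, 0]], [[0, 0, 0], [0, 0, 0]], [[0, 0, 0], [0, 0, 0]], [[0, 0, 0], [0, 0, 0]], [[0, 0, 0], [0, 0, 0]]]'

```text
time: 36.9
ee_pos: [464.4, -12.4, 236.7]
ee_rot: [2.519, 1.877, -0.0]
contact_force: [1.0, 0.2, 0.6]
finger_gap: 87.0
```

Run:
```python
from plant import ctrl
print(ctrl.job_done())
```

```text
the job is handed in; nothing more can be done
None
```

I took the pile apart from the top down and put each piece in its tray: carton in the square, tin in the round, card box in the oblong and domino box in the long one. I pressed each lightly onto the felt (about 5 to 16 N) before letting go, and handed the job in at about 37 s.

- **Final pictures:** they show every piece sitting level inside its rim. The clock and watch stand look untouched, and the gripper is open and well clear.
- **Carton position:** it sits off-centre in its tray, about 2 to 4 mm along the tray's x and about 3 mm along its y. That is within the 12 mm limit.
- **Other three:** I judged these by their visible margins only, not by a final measurement. The trays leave about 8 to 9 mm of play, so a piece lying flat inside the rim is within the limit.
- **Disagreement between cameras:** the side and top cameras differed by up to about 6 mm at counter level, and the wrist camera by several mm from their average. I used averages, corrected by what the wrist and side views showed just before setting down.

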